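# Feel out the sound electrode pocket and unclamp it

## Task

Two welded grey PVC electrode pockets are clamped in the two vises, and inside one of them squeezed-out cement blocks the slot part way down: slide the gauge blade down into the slots, without forcing it, to find the sound pocket, the one where the blade goes right down to the floor of the slot. Put the gauge back upright in its wooden stand, then slide open the jaw that holds the sound pocket, lift this pocket out and set it down upright in the white tray. Leave the other pocket clamped as it is and do not disturb the other things on the bench.

Things in the scene. Friction and masses are not known exactly. Their poses are not given: they have to be found in the camera images.
- gauge: Gauge blade (loose, 0.11 kg), standing in the stand, blade down: steel blade 5.5 mm thick (own x), 22 mm wide (own y), 76 mm long with a round nose, under a black handle 14 mm thick (own x), 40 mm wide (own y), 46 mm high. Origin at the blade's tip, own z up along the blade; handle from 76 to 122 mm above the origin.
- gauge_tip (a point): Tip of the gauge blade (same as the gauge's origin).
- gauge_grip (a point): Point on the gauge's axis in the handle, 100 mm above the tip and 22 mm below the handle's top; pinch here across the 14 mm thickness (own x).
- stand: Fixed wooden stand for the gauge: block 50 (own x) x 64 (own y) x 84 mm high on a foot 90 x 100 x 8 mm, origin at the centre of its underside. Slot in the top, centred, 11 (own x) x 29 mm (own y), 80 mm deep. At rest the gauge's handle sits on the block's top and the tip hangs 8 mm above the bench.
- tray: Fixed white plastic tray 180 (own x) x 140 (own y) x 24 mm high, walls and floor 4 mm, origin at the centre of its underside, empty.
- vise_p: Quick-slide bench vise p, fixed: aluminium base 220 (own x) x 90 x 12 mm, origin at the centre of its underside. Fixed jaw at its +x end, face at own x = +75 mm, top 44 mm above the bench; the sliding jaw runs along own x on two rods up to an end block at the -x end. It holds pocket_p, centred at own x = +65 mm, y = 0.
- vise_q: Quick-slide bench vise q, fixed: aluminium base 220 (own x) x 90 x 12 mm, origin at the centre of its underside. Fixed jaw at its +x end, face at own x = +75 mm, top 44 mm above the bench; the sliding jaw runs along own x on two rods up to an end block at the -x end. It holds pocket_q, centred at own x = +65 mm, y = 0.
- jaw_p (a joint): Sliding jaw of vise_p in m: 0 shut on the pocket, grows as it slides to the vise's own -x, stop at 0.045. A brake drags with 5 N and leaves it where it is put. Block 80 mm long behind its face, top 44 mm above the bench, lower edge 7 mm above the base. Shut, it covers the pocket's foot flange: the pocket lifts out only with the jaw open by more than 13 mm (20 or more is good).
- jaw_q (a joint): Sliding jaw of vise_q in m: 0 shut on the pocket, grows as it slides to the vise's own -x, stop at 0.045. A brake drags with 5 N and leaves it where it is put. Block 80 mm long behind its face, top 44 mm above the bench, lower edge 7 mm above the base. Shut, it covers the pocket's foot flange: the pocket lifts out only with the jaw open by more than 13 mm (20 or more is good).
- jaw_p_post (a point): Top centre of the upright hand post on vise_p's sliding jaw (moves with it), 87 mm above the bench, 65 mm behind the jaw face: steel stem 13 mm diameter up from the jaw's top, black knob 22 mm diameter over the top 13 mm. Push it from the pocket's side, or pinch it. Shut, its axis is 65 mm from the pocket's near face.
- jaw_q_post (a point): Top centre of the upright hand post on vise_q's sliding jaw (moves with it), 87 mm above the bench, 65 mm behind the jaw face: steel stem 13 mm diameter up from the jaw's top, black knob 22 mm diameter over the top 13 mm. Push it from the pocket's side, or pinch it. Shut, its axis is 65 mm from the pocket's near face.
- pocket_p: Grey PVC pocket in vise_p, loose, 0.11 kg: upright flat box 19.5 (own x) x 46 (own y) x 85 mm high, slot open at the top. Origin at the centre of the box's underside, 12 mm above the bench in the vise; own x to the fixed jaw, z up. A foot flange 12 mm long, 5 mm thick sticks out at the bottom on the -x side. Both pockets look alike; which one is sound must be felt with the blade.
- pocket_q: Grey PVC pocket in vise_q, loose, 0.11 kg: upright flat box 19.5 (own x) x 46 (own y) x 85 mm high, slot open at the top. Origin at the centre of the box's underside, 12 mm above the bench in the vise; own x to the fixed jaw, z up. A foot flange 12 mm long, 5 mm thick sticks out at the bottom on the -x side. Both pockets look alike; which one is sound must be felt with the blade.
- mouth_p (a point): Centre of the slot's mouth of pocket_p, 85 mm above its underside; axes as the pocket's. Slot 7.5 (own x) x 30 mm (own y), 70 mm deep to its floor, long top edges chamfered 3 mm. In the blocked pocket hard cement narrows it to 3 mm at 35 mm below the mouth and stops the blade there.
- mouth_q (a point): Centre of the slot's mouth of pocket_q, 85 mm above its underside; axes as the pocket's. Slot 7.5 (own x) x 30 mm (own y), 70 mm deep to its floor, long top edges chamfered 3 mm. In the blocked pocket hard cement narrows it to 3 mm at 35 mm below the mouth and stops the blade there.
- cement_tin: Bystander: round tin 60 mm diameter, 75 mm high, near the robot.
- sample_tube: Bystander: small clear bottle with a screw cap, 28 mm diameter, 85 mm high, near the robot.
- beaker: Bystander: glass beaker 66 mm diameter, 75 mm high, beyond the vises.
- jar: Bystander: glass jar with a lid, 64 mm diameter, 70 mm high, beyond the vises.
- offcut: Bystander: flat PVC offcut 50 x 90 x 6 mm, beyond the vises.
- brush: Bystander: small brush, 160 mm long, lying near the robot.
- screwdriver: Bystander: screwdriver, 170 mm long, lying beyond the vises.

How it is judged:
By the outcome, as a careful person would: the job done as asked, in the order asked, and still so for the second after the job is handed in, with the robot touching nothing.
It also fails if it takes over 72 s, if anything falls off the work surface, if the arm or the gripper's body presses on something with over 40 N, if the wrist force passes 120 N, or if a joint passes its speed limit or range.

## Robot

A 7-joint arm with a two-finger parallel gripper is mounted at the origin on the work surface. World frame = base frame: x ahead of the robot, y to its left, z up, the work surface at z = 0. Lengths are in m, angles in rad, forces in N, time in s.
With the tool pointing down it reaches from about 0.425 to 0.875 m from the base axis. Payload 8.4 kg.
Tool frame: the origin (TCP) lies on the centre line of the jaws, within the pads' length; the fingertips stand 17 mm ahead of it and the grasp point (between the pads) lies 2 mm behind it (env.finger_overhang is the distance from the TCP to the fingertips, in m); z points along the fingers, y is the direction in which the jaws open and shut (so a half turn about z gives the same grasp; the last joint's range is limited). The gripper opens to 87 mm and grips with 3 to 60 N. Pads are 19 mm wide; open, the fingers measure 117 mm over their backs; the gripper's body (75 mm by 190 mm) begins 51 mm behind the grasp point.
Start: joints at [1.077, 0.333, 0.04, 1.465, -0.013, 1.343, -0.059], TCP at [0.25, -0.6, 0.24] pointing down, gripper open.
Joint ranges: [-2.58, 2.58], [-0.38, 2.09], [-1.3, 1.39], [0.25, 2.4], [-1.5, 4.64], [0.08, 2.09], [-2.65, 2.65]. Speed limits (rad/s): [2.22, 2.22, 2.79, 2.79, 3.14, 3.14, 3.14].

## Interface

Orientations are given as a rotation vector (axis times angle).
In Python, from workcell import env gives the robot as it stands. The module is installed in compiled form; this text tells all that it offers.
- The arm moves only by the tool carry_out, never from a script. Its argument "moves" is a list of rows, each a list of 3 entries, a list of its own where there are three numbers: the opening, from 0 (shut) to 1 (fully open), then the shift along the world's x, y, z normalised to -1 to 1, where 1 is 0.5 m, then the turn, a rotation vector about the world's x, y, z normalised to -1 to 1, where 1 is pi rad. A call has exactly 8 rows; each row is the pose to reach, as a shift and turn from the pose measured when the call began, turning the shorter way round; what a row does not reach only later rows make up. A row lasts 1/12 s, in which the tool goes at most 41.7 mm and 7.16 degrees, less where a joint would pass 70% of its speed; a pose out of reach is approached as far as the arm can. A call with a number of a shift or a turn outside -1 to 1 is refused whole. A call with a gripper value outside its range is refused whole. The fingers move at their own pace and stop on an object; "squeeze" is the grip in N (left out, the last holds). Time passes only in rows, so rows that repeat a pose let the fingers close, or fill a call up. It gives the time, the measured TCP pose, the force and the opening at its end, in the units of the state.
- env.sense(): the state, without advancing time (a new reading comes with each control period).
- env.snapshot(name): name is "scene" or "top"; returns (picture, depth): 420x560x3 uint8, blue, green, red; 420x560 float32, m along the optical axis (not along the pixel's ray), 0 where there is no reading.
- env.camera_info(name): a dict with "fx", "fy", "cx", "cy" (pixels), "extrinsics" (4x4, takes a point from world to camera coordinates). Camera axes: x right, y down, z forward; pixel columns grow to the right and rows downward; lengths in m; the calibration is good to about 2 mm. A picture is of the moment at which its call begins. camera_info takes no time and is no camera call.
- env.sign_off(): hands the job in, once; it reports no verdict.
The state is a dict: "time_s": time; "joints": joint angles; "joint_vel": joint speeds; "tau": joint torques, N m; "tcp_pos": TCP position; "orientation": TCP orientation; "wrist_force": force on the tool from outside, world axes, zero at the start; "wrist_torque": the same for the moment, N m; "gripper_width": opening from 0.0 (shut) to 1.0 (fully open).
Only numpy, scipy, OpenCV 4.12 (cv2) and the standard library are available. Lean on these libraries where they do the work, as an engineer would, in place of code of your own. Each camera call takes 0.05 s, during which the arm holds its last target.

## Working session

There is one attempt and no reset: what is moved stays moved. The work goes in short steps, Python scripts to look and compute and a tool call to move; the robot and the scene stay as the last step left them, time stands still between calls to the robot, and variables do not carry over. Pictures are saved under pics/ and viewed, and the job is handed in when it is done.

Besides the shell and the picture viewer there is one more tool, called after "Emit:" as name(argument=value, ...), one argument or row to a line, values as JSON. carry_out: Moves the arm, as the interface text tells. Scaled input: -1 to 1 covers 0.5 m each way for a shift and pi rad each way for a turn. Its arguments: {"type":"object","properties":{"moves":{"type":"array","items":{"type":"array"}},"squeeze":{"type":"number"}},"required":["moves"]}

```bash
mkdir -p pics; ls; python3 - <<'E'
from workcell import env
import cv2, numpy as np
print(env.sense()); print(env.finger_overhang)
for n in ("scene","top"):
    p,d=env.snapshot(n); cv2.imwrite(f"pics/{n}0.png",p); np.save(f"pics/{n}0.npy",d)
    print(n,env.camera_info(n), (d==0).mean())
E
```

```text
pics
{'time_s': 0.0, 'joints': array([ 1.07680029,  0.33394156,  0.0399009 ,  1.46628584, -0.01342197,
        1.34326376, -0.05849529]), 'joint_vel': array([ 0.00040126, -0.00096795, -0.00069899,  0.0003389 ,  0.00140134,
        0.00062556, -0.00173404]), 'tau': array([-8.17497166e-04, -6.56356144e+01,  1.33445039e+00, -4.03808570e+01,
       -5.97231486e-02,  4.44762607e-02,  1.77127581e-04]), 'tcp_pos': array([ 0.24980081, -0.5996092 ,  0.23863266]), 'orientation': array([-3.07904954e+00, -6.15748482e-01,  6.54792906e-04]), 'wrist_force': array([-0.44674434, -0.27757329, -0.04197758]), 'wrist_torque': array([-0.01416995, -0.00218136, -0.0247274 ]), 'gripper_width': 1.0006484801804225}
0.017
scene {'fx': 408.75378369610087, 'fy': 408.75378369610087, 'cx': 275.4271922739371, 'cy': 215.35646103777154, 'extrinsics': array([[-0.80847174,  0.58820715, -0.01964146,  0.45466731],
       [ 0.39303821,  0.51477613, -0.7619229 , -0.14826013],
       [-0.43805754, -0.62371298, -0.64736984,  1.17049754],
       [ 0.        ,  0.        ,  0.        ,  1.        ]])} 0.0038435374149659862
top {'fx': 473.0493963328828, 'fy': 473.0493963328828, 'cx': 271.9510833830378, 'cy': 205.6178478544298, 'extrinsics': array([[-0.01586786, -0.99960196,  0.02332646, -0.00617811],
       [-0.99750055,  0.01421936, -0.06921317,  0.55939091],
       [ 0.06885393, -0.02436642, -0.99732914,  1.18752536],
       [ 0.        ,  0.        ,  0.        ,  1.        ]])} 0.003949829931972789
```

View pics/scene0.png

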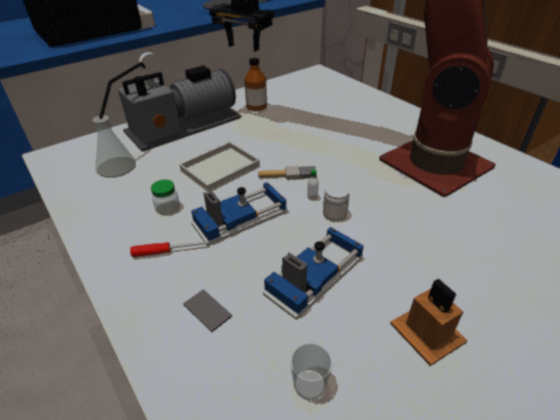

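View pics/top0.png

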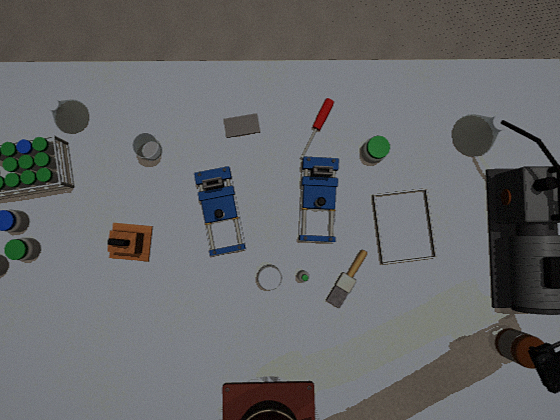

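```bash
cat > h.py <<'E'
import numpy as np, cv2, json
from workcell import env
from scipy.spatial.transform import Rotation as R
def cam(n):
    c=env.camera_info(n); K=np.array([[c['fx'],0,c['cx']],[0,c['fy'],c['cy']],[0,0,1]]); return K,np.array(c['extrinsics'])
def ray(n,u,v,z):
    K,T=cam(n); Rm,t=T[:3,:3],T[:3,3]; o=-Rm.T@t; d=Rm.T@np.linalg.inv(K)@np.array([u,v,1.]); return o+d*(z-o[2])/d[2]
def proj(n,P):
    K,T=cam(n); p=K@(T[:3,:3]@np.asarray(P,float)+T[:3,3]); return p[:2]/p[2]
def cloud(n,d):
    K,T=cam(n); v,u=np.mgrid[:d.shape[0],:d.shape[1]]
    pc=np.stack([(u-K[0,2])/K[0,0]*d,(v-K[1,2])/K[1,1]*d,d],-1)
    return (pc-T[:3,3])@T[:3,:3]
def tri(a,b):
    A=[];B=[]
    for n,(u,v) in (("scene",a),("top",b)):
        K,T=cam(n);P=K@T[:3]
        for r,x in ((0,u),(1,v)):
            q=x*P[2]-P[r];A.append(q[:3]);B.append(-q[3])
    x,res,_,_=np.linalg.lstsq(np.array(A),np.array(B),rcond=None); return x,res
E
python3 - <<'E'
import cv2
t=cv2.imread('pics/top0.png'); s=cv2.imread('pics/scene0.png')
def crop(im,x0,y0,x1,y1,k,name): cv2.imwrite(f'pics/{name}.png',cv2.resize(im[y0:y1,x0:x1],None,fx=k,fy=k,interpolation=cv2.INTER_CUBIC))
crop(t,185,140,345,260,5,'t_vises'); crop(t,100,210,160,270,8,'t_stand')
crop(s,180,170,380,320,4,'s_vises'); crop(s,385,270,475,360,6,'s_stand')
E
```

```text
(no output)
```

View pics/t_vises.png

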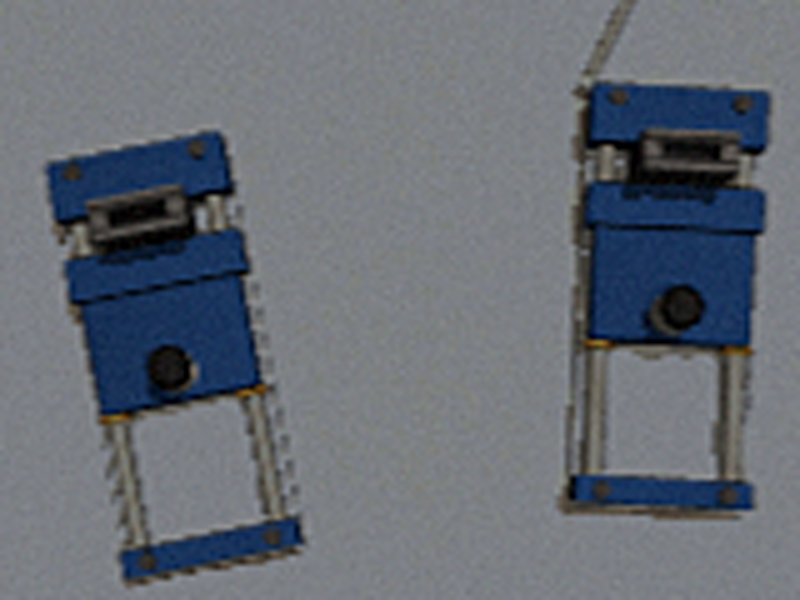

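View pics/t_stand.png

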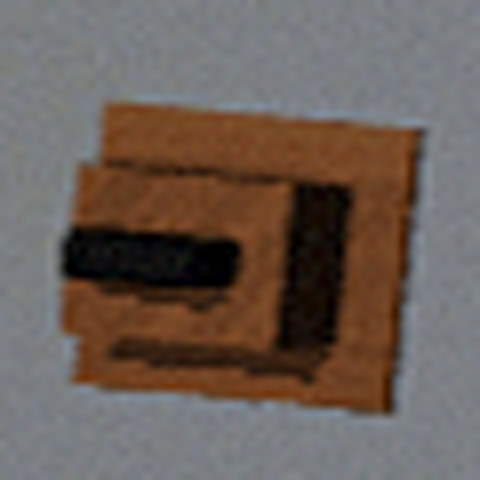

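View pics/s_vises.png

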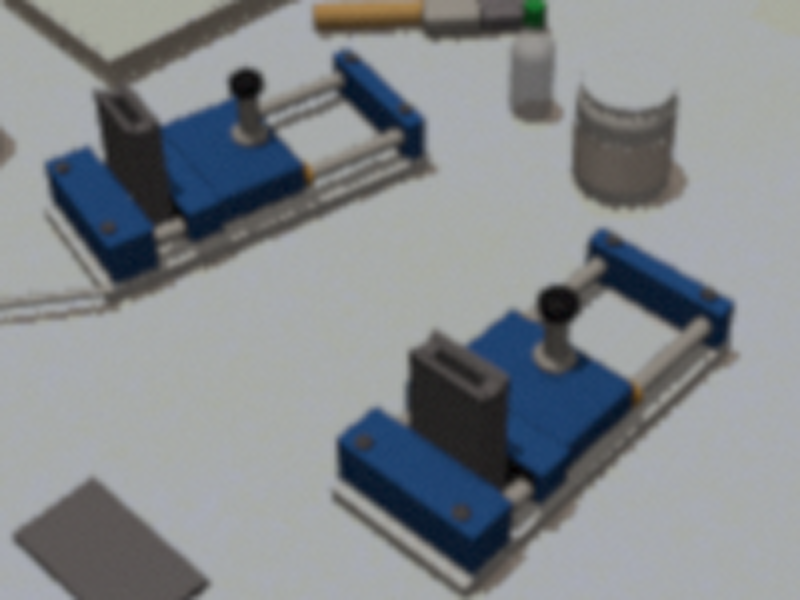

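View pics/s_stand.png

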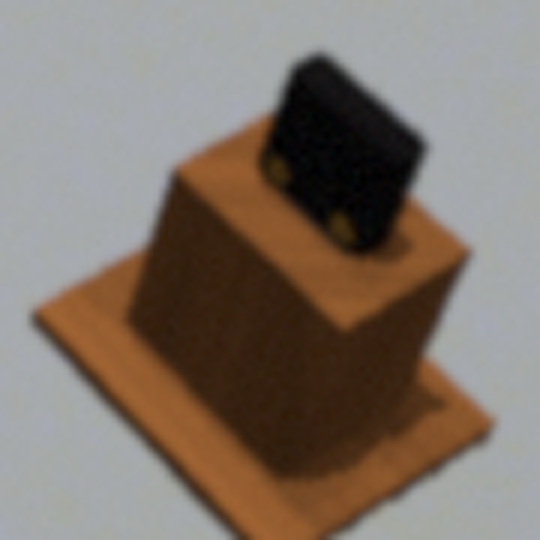

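```bash
python3 - <<'E'
from h import *
t=cv2.imread('pics/top0.png'); s=cv2.imread('pics/scene0.png')
hsv=cv2.cvtColor(t,cv2.COLOR_BGR2HSV)
C=cloud('top',np.load('pics/top0.npy')); 
for nm,(x0,y0,x1,y1) in dict(L=(190,155,250,262),Rt=(295,145,345,250)).items():
    m=np.zeros(t.shape[:2],bool); m[y0:y1,x0:x1]=1
    for z0,z1,zz in ((.085,.105,.097),(.078,.095,.087),(.036,.052,.044)):
        k=m&(C[...,2]>z0)&(C[...,2]<z1)
        n,lab,st,ce=cv2.connectedComponentsWithStats(k.astype(np.uint8))
        for i in range(1,n):
            if st[i,4]<15: continue
            vv,uu=np.where(lab==i)
            P=np.array([ray('top',u,v,zz)[:2] for u,v in zip(uu,vv)])
            r=cv2.minAreaRect((P*1000).astype(np.float32))
            print(nm,zz,st[i,4],np.round(C[lab==i].mean(0),4),'rect',np.round(r[0],1),np.round(r[1],1),round(r[2],1))
m=np.zeros(t.shape[:2],bool); m[210:270,100:160]=1
for z0,z1,zz in ((.115,.145,.13),(.076,.092,.084),(.003,.014,.008)):
    k=m&(C[...,2]>z0)&(C[...,2]<z1)
    n,lab,st,ce=cv2.connectedComponentsWithStats(k.astype(np.uint8))
    for i in range(1,n):
        if st[i,4]<15: continue
        vv,uu=np.where(lab==i)
        P=np.array([ray('top',u,v,zz)[:2] for u,v in zip(uu,vv)])
        r=cv2.minAreaRect((P*1000).astype(np.float32))
        print('stand',zz,st[i,4],np.round(C[lab==i].mean(0),4),'rect',np.round(r[0],1),np.round(r[1],1),round(r[2],1))
# tray
k=np.zeros_like(m);k[185:270,365:440]=1
for z0,z1,zz in ((.017,.035,.024),):
    kk=k&(C[...,2]>z0)&(C[...,2]<z1); vv,uu=np.where(kk)
    P=np.array([ray('top',u,v,zz)[:2] for u,v in zip(uu,vv)]);r=cv2.minAreaRect((P*1000).astype(np.float32));print('tray',len(P),r)
print(np.median(C[300:340,100:200,2]))
E
```

```text
L 0.097 133 [0.6126 0.1311 0.0943] rect [612.3 130.7] [20.8 45.3] 10.6
L 0.097 30 [0.5399 0.118  0.0873] rect [538.9 117.3] [14.3 17.2] 17.7
L 0.087 75 [0.6134 0.1247 0.0901] rect [613.6 128.5] [21.9 40.1] 10.6
L 0.087 19 [0.6065 0.1491 0.0905] rect [606.7 149.9] [ 9.6 14.6] 89.6
L 0.087 63 [0.5389 0.1173 0.0851] rect [538.7 116.8] [19.2 19.3] 89.5
L 0.044 367 [0.639  0.1358 0.0429] rect [636.9 135.6] [30.7 89.5] 10.7
L 0.044 1018 [0.5661 0.1223 0.0416] rect [563.4 122.2] [84.2 89.7] 10.1
L 0.044 201 [0.4509 0.1011 0.0411] rect [451.1 100.9] [13.6 89.1] 10.4
Rt 0.097 131 [ 0.6396 -0.1351  0.0942] rect [ 638.4 -135.4] [46.  21.4] 85.9
Rt 0.097 18 [ 0.5665 -0.1273  0.0874] rect [ 564.6 -125.6] [ 9.6 16.9] 88.7
Rt 0.087 99 [ 0.6385 -0.1362  0.0904] rect [ 640.5 -137.1] [46.3 22. ] 88.7
Rt 0.087 60 [ 0.5644 -0.1309  0.085 ] rect [ 564.1 -130.4] [18.8 18.9] 43.9
Rt 0.044 352 [ 0.6662 -0.1357  0.0427] rect [ 659.3 -136.6] [90.1 39.7] 86.3Traceback (most recent call last):
  File "<stdin>", line 13, in <module>
  File "h.py", line 7, in ray
    K,T=cam(n); Rm,t=T[:3,:3],T[:3,3]; o=-Rm.T@t; d=Rm.T@np.linalg.inv(K)@np.array([u,v,1.]); return o+d*(z-o[2])/d[2]
        ~~~^^^
  File "h.py", line 5, in cam
    c=env.camera_info(n); K=np.array([[c['fx'],0,c['cx']],[0,c['fy'],c['cy']],[0,0,1]]); return K,np.array(c['extrinsics'])
ValueError: time passes only in moves, steps and waits
```

```bash
sed -i 's/^def cam(n):/import functools\n@functools.cache\ndef cam(n):/' h.py; python3 - <<'E'
from h import *
t=cv2.imread('pics/top0.png'); s=cv2.imread('pics/scene0.png')
C=cloud('top',np.load('pics/top0.npy')); 
def go(nm,box,bands):
    x0,y0,x1,y1=box
    m=np.zeros(t.shape[:2],bool); m[y0:y1,x0:x1]=1
    for z0,z1,zz in bands:
        k=m&(C[...,2]>z0)&(C[...,2]<z1)
        n,lab,st,ce=cv2.connectedComponentsWithStats(k.astype(np.uint8))
        for i in range(1,n):
            if st[i,4]<15: continue
            vv,uu=np.where(lab==i)
            P=np.array([ray('top',u,v,zz)[:2] for u,v in zip(uu,vv)])
            r=cv2.minAreaRect((P*1000).astype(np.float32))
            print(nm,zz,st[i,4],np.round(C[lab==i].mean(0),4),'rect',np.round(r[0],1),np.round(r[1],1),round(r[2],1))
go('R',(295,145,345,250),((.036,.052,.044),))
go('stand',(100,210,160,270),((.115,.145,.13),(.076,.092,.084),(.003,.014,.008)))
go('tray',(365,185,440,270),((.017,.035,.024),))
print(np.median(C[300:340,100:200,2]))
print(env.sense()['time_s'])
E
```

```text
R 0.044 352 [ 0.6662 -0.1357  0.0427] rect [ 659.3 -136.6] [90.1 39.7] 86.3
R 0.044 995 [ 0.5926 -0.1323  0.0415] rect [ 588.9 -134. ] [88.3 83.5] 88.8
R 0.044 192 [ 0.475  -0.1253  0.0408] rect [ 475.2 -123.9] [87.8 13.8] 86.2
stand 0.13 115 [0.4735 0.3463 0.128 ] rect [473.3 346.2] [41.1 13.7] 89.1
stand 0.084 448 [0.4736 0.3454 0.083 ] rect [473.7 347. ] [66.3 49.9] 84.1
stand 0.008 728 [0.4743 0.3388 0.0073] rect [474.6 346.1] [104.5  95.4] 83.8
tray 0.024 459 [ 0.5025 -0.3528  0.0217] rect [ 503.3 -350.3] [179.6 141.1] 6.0
-0.000938178497811951
0.1
```

```bash
python3 - <<'E'
from h import *
t=cv2.imread('pics/top0.png'); s=cv2.imread('pics/scene0.png')
C=cloud('top',np.load('pics/top0.npy'))
q=lambda X,Y,k,x0,y0:((X+.5)/k-.5+x0,(Y+.5)/k-.5+y0)
a=[tri(q(455,363,4,180,170),q(141,213,5,185,140)),tri(q(128,103,4,180,170),q(690,153,5,185,140))]
for x,r in a: print(np.round(x*1000,1),r)
# posts
print('post',tri(q(558,296,4,180,170),q(168,366,5,185,140)),tri(q(245,78,4,180,170),q(681,305,5,185,140)))
# grey darkness-weighted moments: slot and handle
g=cv2.cvtColor(t,cv2.COLOR_BGR2GRAY).astype(float)
def mom(x0,y0,x1,y1,ref,z):
    w=np.clip(ref-g[y0:y1,x0:x1],0,None); v,u=np.mgrid[y0:y1,x0:x1]
    W=w.sum(); c=np.array([(u*w).sum(),(v*w).sum()])/W
    P=np.array([ray('top',a,b,z)[:2] for a,b in zip(u.ravel(),v.ravel())]);w=w.ravel()
    m=(P*w[:,None]).sum(0)/W; D=P-m; S=(D*w[:,None]).T@D/W; e,V=np.linalg.eigh(S)
    print('mom',c,np.round(m*1000,1),np.round(np.sqrt(12*e)*1000,1),np.degrees(np.arctan2(V[1,1],V[0,1])))
mom(105,236,132,247,40,.13)
K=C[160:320,480:560]; print('motor max z',K[...,2].max())
print('stand dark hist',g[238:246:2,106:134].astype(int))
E
```

```text
[611.8 127.7  97.5] [0.00463684]
[ 637.  -135.4  100.9] [0.00352496]
post (array([0.53885659, 0.11629428, 0.08896529]), array([0.02834271])) (array([ 0.56467478, -0.13084043,  0.08816608]), array([0.05753818]))
mom [118.73642874 242.04781705] [473.1 340. ] [15.3 48.4] 85.51650635406693
motor max z 1.2232149743554779
stand dark hist [[129 135  94  35  35  33  28  31  36  48  69  63  68  81  79  65  80  77
   72  63  65  69  82  86  84  87  79  82]
 [135  90  19  15  11  12  13  10  19  17  12  11   2  11   9   4   1   5
   11  12   5   6   2  23  67  80  73  68]
 [134  90  13   4  11  14  13  14  12  15  14  12   9  19  18   8  25  16
    4   2   1   0   0  20  58  74  73  74]
 [133  94  35   9   2   1   2   6  11   1   1   7  10  14  10  14  10   9
    1   2   3   1   0  32  72  75  74  69]]
```

Emit:
carry_out(
  moves=[
    [1, [0.02, 0.06, 0.01], [0, 0, 0.03]],
    [1, [0.04, 0.14, 0.02], [0, 0, 0.06]],
    [1, [0.07, 0.22, 0.03], [0, 0, 0.09]],
    [1, [0.1, 0.3, 0.04], [0, 0, 0.12]],
    [1, [0.13, 0.38, 0.04], [0, 0, 0.15]],
    [1, [0.17, 0.45, 0.04], [0, 0, 0.18]],
    [1, [0.22, 0.51, 0.04], [0, 0, 0.21]],
    [1, [0.28, 0.56, 0.04], [0, 0, 0.24]],
  ],
  squeeze=25,
)

```text
time_s: 0.77
tcp_pos: [0.3899, -0.3171, 0.2591]
orientation: [-2.633, -1.712, 0.002]
wrist_force: [2.6, -1.5, -0.1]
gripper_width: 1.002
```

Emit:
carry_out(
  moves=[
    [1, [0.03, 0.08, 0], [0, 0, 0.03]],
    [1, [0.07, 0.15, 0], [0, 0, 0.06]],
    [1, [0.11, 0.22, 0], [0, 0, 0.09]],
    [1, [0.14, 0.3, 0], [0, 0, 0.111]],
    [1, [0.17, 0.38, 0], [0, 0, 0.111]],
    [1, [0.19, 0.46, 0], [0, 0, 0.111]],
    [1, [0.2, 0.54, 0], [0, 0, 0.111]],
    [1, [0.2, 0.62, 0], [0, 0, 0.111]],
  ],
)

```text
time_s: 1.43
tcp_pos: [0.4902, -0.0049, 0.2588]
orientation: [-2.295, -2.143, 0.002]
wrist_force: [2.0, 0.7, 0.2]
gripper_width: 0.997
```

Emit:
carry_out(
  moves=[
    [1, [0, 0.08, 0], [0, 0, 0]],
    [1, [0, 0.16, 0], [0, 0, 0]],
    [1, [0, 0.24, 0], [0, 0, 0]],
    [1, [-0.01, 0.32, 0], [0, 0, 0]],
    [1, [-0.01, 0.4, 0], [0, 0, 0]],
    [1, [-0.02, 0.48, 0], [0, 0, 0]],
    [1, [-0.03, 0.56, 0], [0, 0, 0]],
    [1, [-0.03, 0.64, 0], [0, 0, 0]],
  ],
)

```text
time_s: 2.1
tcp_pos: [0.474, 0.317, 0.2588]
orientation: [-2.296, -2.144, 0.002]
wrist_force: [0.3, 0.1, 1.1]
gripper_width: 1.002
```

Emit:
carry_out(
  moves=[
    [1, [0, 0.04, 0], [0, 0, 0]],
    [1, [0, 0.059, -0.02], [0, 0, 0]],
    [1, [0, 0.059, -0.08], [0, 0, 0]],
    [1, [0, 0.059, -0.15], [0, 0, 0]],
    [1, [0, 0.059, -0.22], [0, 0, 0]],
    [1, [0, 0.059, -0.27], [0, 0, 0]],
    [1, [0, 0.059, -0.302], [0, 0, 0]],
    [1, [0, 0.059, -0.302], [0, 0, 0]],
  ],
)

```text
time_s: 2.77
tcp_pos: [0.4724, 0.3433, 0.1032]
orientation: [-2.296, -2.142, 0.013]
wrist_force: [-0.1, -1.5, 0.2]
gripper_width: 0.997
```

```bash
python3 - <<'E'
from h import *
for n,(x0,y0,x1,y1) in dict(scene=(380,230,500,350),top=(80,190,180,290)).items():
    p,d=env.snapshot(n); cv2.imwrite(f"pics/{n}1.png",cv2.resize(p[y0:y1,x0:x1],None,fx=5,fy=5,interpolation=cv2.INTER_CUBIC))
print(env.sense()['tcp_pos'],env.sense()['wrist_force'])
E
```

```text
[0.47404765 0.3455093  0.10746741] [-0.37174765  0.7031412   0.58316917]
```

View pics/scene1.png

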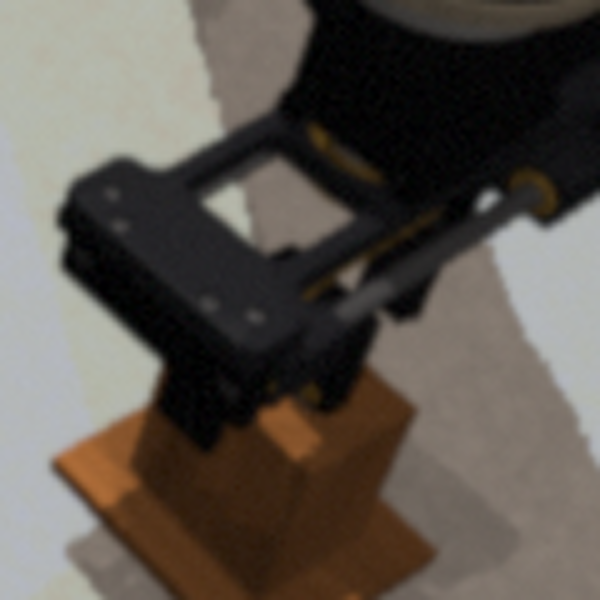

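The gripper straddles the handle, with fingers on both sides near zoomed pixels (210,420) and (340,390). Close now.

Emit:
carry_out(
  moves=[
    [0, [0, 0, 0], [0, 0, 0]],
    [0, [0, 0, 0], [0, 0, 0]],
    [0, [0, 0, 0], [0, 0, 0]],
    [0, [0, 0, 0], [0, 0, 0]],
    [0, [0, 0, 0], [0, 0, 0]],
    [0, [0, 0, 0], [0, 0, 0]],
    [0, [0, 0, 0], [0, 0, 0]],
    [0, [0, 0, 0], [0, 0, 0]],
  ],
  squeeze=30,
)

```text
time_s: 3.53
tcp_pos: [0.474, 0.3455, 0.1075]
orientation: [-2.296, -2.143, 0.004]
wrist_force: [0.4, -0.2, 0.3]
gripper_width: 0.476
```

```bash
python3 - <<'E'
from h import *
s=env.sense()
for k in ('tcp_pos','orientation','wrist_force','wrist_torque','gripper_width'):print(k,s[k])
E
```

```text
tcp_pos [0.47401658 0.34553234 0.1075205 ]
orientation [-2.29623996 -2.14283523  0.0043299 ]
wrist_force [ 0.42974138 -0.17773783  0.30902018]
wrist_torque [-0.05258128 -0.13428801  0.01617087]
gripper_width 0.4758461822963639
```

Fingers still closing (0.476).

Emit:
carry_out(
  moves=[
    [0, [0, 0, 0], [0, 0, 0]],
    [0, [0, 0, 0], [0, 0, 0]],
    [0, [0, 0, 0], [0, 0, 0]],
    [0, [0, 0, 0], [0, 0, 0]],
    [0, [0, 0, 0], [0, 0, 0]],
    [0, [0, 0, 0], [0, 0, 0]],
    [0, [0, 0, 0], [0, 0, 0]],
    [0, [0, 0, 0], [0, 0, 0]],
  ],
)

```text
time_s: 4.2
tcp_pos: [0.474, 0.3456, 0.1075]
orientation: [-2.296, -2.143, 0.004]
wrist_force: [-0.3, 0.1, -0.8]
gripper_width: 0.162
```

```bash
python3 - <<'E'
from h import *
s=env.sense()
for k in ('tcp_pos','orientation','wrist_force','wrist_torque','gripper_width'):print(k,s[k])
E
```

```text
tcp_pos [0.47399656 0.34555521 0.1075089 ]
orientation [-2.29616777 -2.14288494  0.00436359]
wrist_force [-0.32566014  0.11289276 -0.75005657]
wrist_torque [ 0.04712555 -0.05310291  0.01177872]
gripper_width 0.1616660292094856
```

Emit:
carry_out(
  moves=[
    [0, [0, 0, 0.02], [0, 0, 0]],
    [0, [0, 0, 0.05], [0, 0, 0]],
    [0, [0, 0, 0.09], [0, 0, 0]],
    [0, [0, 0, 0.13], [0, 0, 0]],
    [0, [0, 0, 0.17], [0, 0, 0]],
    [0, [0, 0, 0.21], [0, 0, 0]],
    [0, [0, 0, 0.24], [0, 0, 0]],
    [0, [0.02, -0.03, 0.25], [0, 0, 0.01]],
  ],
)

```text
time_s: 4.87
tcp_pos: [0.4821, 0.3346, 0.2364]
orientation: [-2.256, -2.184, -0.003]
wrist_force: [-0.3, 1.1, 0.1]
gripper_width: 0.159
```

```bash
cat > st.py <<'E'
from h import *
s=env.sense()
r=s['orientation']; M=R.from_rotvec(r).as_matrix()
print('t',round(s['time_s'],2),'tcp',np.round(s['tcp_pos']*1000,1),'yang',round(np.degrees(np.arctan2(M[1,1],M[0,1])),2),'zaxis',np.round(M[:,2],4),'F',np.round(s['wrist_force'],2),'T',np.round(s['wrist_torque'],3),'w',round(s['gripper_width']*87,1))
E
python3 st.py
```

```text
t 4.87 tcp [482.1 334.6 236.4] yang -1.87 zaxis [ 0.      0.0025 -1.    ] F [-0.26  1.13  0.1 ] T [ 0.006 -0.03   0.004] w 13.8
```

Emit:
carry_out(
  moves=[
    [0, [0.03, -0.05, -0.01], [0, 0, 0.015]],
    [0, [0.07, -0.12, -0.02], [0, 0, 0.03]],
    [0, [0.12, -0.19, -0.02], [0, 0, 0.045]],
    [0, [0.17, -0.26, -0.02], [0, 0, 0.06]],
    [0, [0.21, -0.33, -0.02], [0, 0, 0.068]],
    [0, [0.245, -0.385, -0.02], [0, 0, 0.068]],
    [0, [0.26, -0.409, -0.02], [0, 0, 0.068]],
    [0, [0.26, -0.409, -0.02], [0, 0, 0.068]],
  ],
)

```text
time_s: 5.53
tcp_pos: [0.6142, 0.1249, 0.2263]
orientation: [-2.02, -2.405, -0.001]
wrist_force: [0.3, -0.7, -1.4]
gripper_width: 0.158
```

```bash
python3 - <<'E'
from h import *
for n,(x0,y0,x1,y1) in dict(scene=(220,170,380,290),top=(160,110,280,230)).items():
    p,d=env.snapshot(n); cv2.imwrite(f"pics/{n}2.png",cv2.resize(p[y0:y1,x0:x1],None,fx=5,fy=5,interpolation=cv2.INTER_CUBIC))
exec(open('st.py').read())
E
```

```text
t 5.63 tcp [612.  130.3 226.7] yang 10.33 zaxis [-8.0e-04  3.2e-03 -1.0e+00] F [-0.27  0.83 -0.38] T [ 0.077 -0.065  0.015] w 13.8
```

View pics/scene2.png

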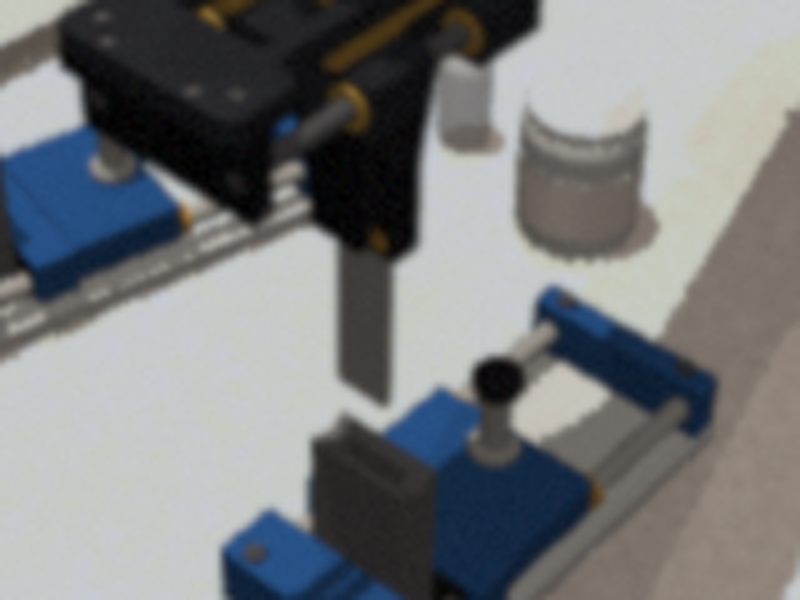

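View pics/top2.png

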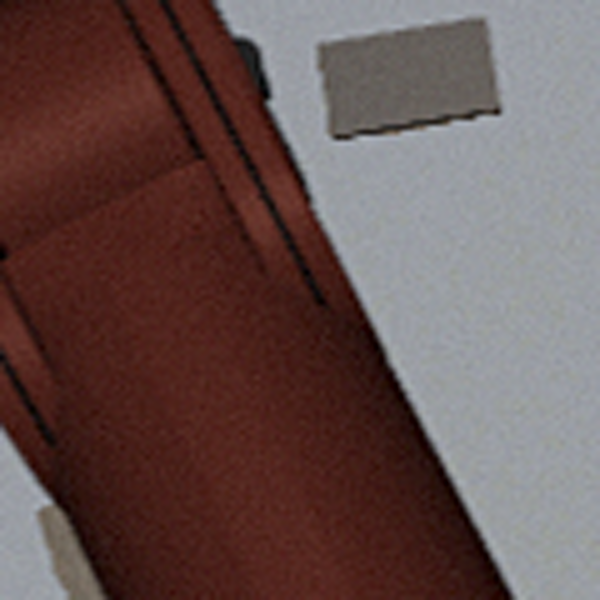

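```bash
python3 - <<'E'
from h import *
f=lambda p:(p-np.array([220,170])+.5)*5-.5
print(f(proj('scene',(.612,.1303,.1272))),f(proj('scene',(.6122,.1302,.097))))
for dx,dy in((-9.75,-23),(-9.75,23),(9.75,-23),(9.75,23)):
    a=np.radians(10.45);c,s_=np.cos(a),np.sin(a)
    print(dx,dy,f(proj('scene',(.6122+(c*dx-s_*dy)/1000,.1302+(s_*dx+c*dy)/1000,.097))))
E
```

```text
[373.26885881 401.50884335] [371.84946364 459.14991957]
-9.75 -23 [343.49890801 415.25410114]
-9.75 23 [436.33157005 475.77378104]
9.75 -23 [308.54306216 442.82916165]
9.75 23 [401.54596814 505.12970165]
```

```bash
python3 - <<'E'
from h import *
im=cv2.imread('pics/scene2.png')
g=cv2.cvtColor(im,cv2.COLOR_BGR2GRAY)
for r in (290,320,350): print(r,[int(x) for x in g[r-5:r+6,320:410:3].mean(0)])
f=lambda p:(p-np.array([220,170])+.5)*5-.5
a=np.radians(10.33);c,s_=np.cos(a),np.sin(a)
for h in (25,40,60):
  for dx,dy in((-2.75,-11),(-2.75,11),(2.75,-11),(2.75,11)):
    print(h,dx,dy,f(proj('scene',(.6120+(c*dx-s_*dy)/1000,.1303+(s_*dx+c*dy)/1000,.1272+h/1000))))
E
```

```text
290 [201, 201, 201, 196, 183, 156, 119, 89, 66, 61, 60, 61, 61, 61, 61, 61, 61, 60, 60, 60, 60, 64, 71, 94, 126, 160, 188, 196, 200, 199]
320 [200, 200, 201, 197, 183, 156, 118, 89, 67, 62, 60, 61, 60, 61, 62, 62, 62, 61, 61, 61, 60, 65, 74, 101, 133, 164, 189, 196, 200, 200]
350 [200, 200, 200, 196, 183, 156, 118, 90, 68, 63, 61, 62, 61, 61, 61, 62, 62, 62, 61, 61, 60, 68, 78, 107, 139, 170, 192, 198, 201, 200]
25 -2.75 -11 [356.05506966 333.14891891]
25 -2.75 11 [402.61872045 362.15178633]
25 2.75 -11 [345.70396301 340.98332885]
25 2.75 11 [392.29161546 370.23619342]
40 -2.75 -11 [356.25608667 302.12677912]
40 -2.75 11 [403.46126541 331.01174676]
40 2.75 -11 [345.76568501 309.93813414]
40 2.75 11 [392.99558634 339.07565627]
60 -2.75 -11 [356.53269497 259.43894199]
60 -2.75 11 [404.62125357 288.13916591]
60 2.75 -11 [345.85062839 267.21295222]
60 2.75 11 [393.96492207 296.16902097]
```

```bash
python3 - <<'E'
from h import *
p,d=env.snapshot('scene'); im=cv2.resize(p[170:290,220:380],None,fx=5,fy=5,interpolation=cv2.INTER_CUBIC); cv2.imwrite('pics/scene3.png',im)
g=cv2.cvtColor(im,cv2.COLOR_BGR2GRAY)
for r in (290,320,350): print(r,[int(x) for x in g[r-5:r+6,320:420:3].mean(0)])
exec(open('st.py').read())
E
```

```text
290 [201, 202, 201, 201, 201, 202, 202, 201, 197, 186, 162, 125, 95, 70, 62, 60, 61, 60, 61, 61, 61, 62, 63, 63, 62, 60, 60, 62, 79, 106, 142, 176, 191, 200]
320 [201, 201, 201, 201, 201, 201, 201, 202, 198, 186, 162, 125, 94, 70, 63, 61, 61, 61, 61, 62, 62, 62, 62, 62, 62, 61, 63, 65, 84, 113, 151, 183, 194, 201]
350 [201, 201, 201, 201, 202, 201, 201, 202, 197, 185, 162, 125, 95, 69, 63, 61, 62, 62, 61, 61, 61, 62, 63, 63, 62, 62, 64, 67, 88, 119, 158, 189, 197, 202]
t 5.68 tcp [611.5 131.5 226.8] yang 10.44 zaxis [-7.0e-04  3.3e-03 -1.0e+00] F [-0.36  0.62 -1.  ] T [ 0.108 -0.072 -0.015] w 13.8
```

View pics/scene3.png

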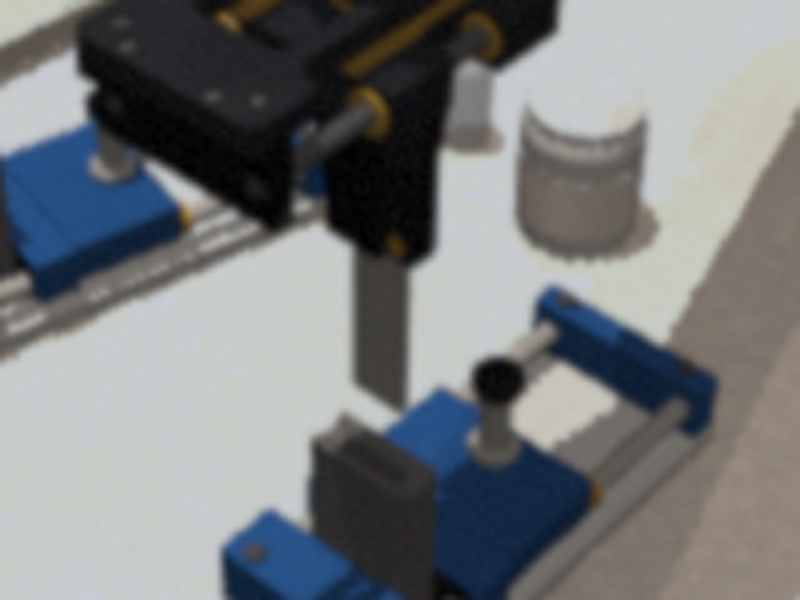

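Emit:
carry_out(
  moves=[
    [0, [0.001, -0.003, -0.01], [0, 0, 0]],
    [0, [0.002, -0.006, -0.02], [0, 0, 0]],
    [0, [0.002, -0.007, -0.03], [0, 0, 0]],
    [0, [0.002, -0.007, -0.04], [0, 0, 0]],
    [0, [0.002, -0.007, -0.046], [0, 0, 0]],
    [0, [0.002, -0.007, -0.048], [0, 0, 0]],
    [0, [0.002, -0.007, -0.048], [0, 0, 0]],
    [0, [0.002, -0.007, -0.048], [0, 0, 0]],
  ],
)

```text
time_s: 6.35
tcp_pos: [0.6126, 0.1281, 0.2029]
orientation: [-2.008, -2.412, -0.004]
wrist_force: [-0.8, 0.3, -1.3]
gripper_width: 0.154
```

```bash
python3 - <<'E'
from h import *
exec(open('st.py').read())
p,d=env.snapshot('scene'); im=cv2.resize(p[210:290,240:340],None,fx=8,fy=7.5,interpolation=cv2.INTER_CUBIC)
im=np.clip(im.astype(float)*1.6,0,255).astype(np.uint8); cv2.imwrite('pics/scene4.png',im)
E
```

```text
t 6.35 tcp [612.6 128.1 202.9] yang 10.45 zaxis [-6.0e-04  3.5e-03 -1.0e+00] F [-0.75  0.33 -1.26] T [-0.024 -0.103  0.02 ] w 13.4
```

View pics/scene4.png

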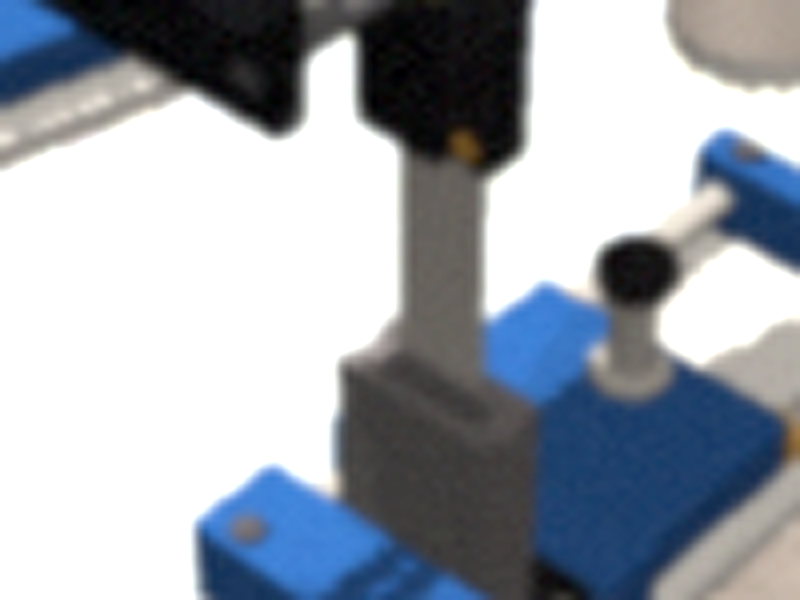

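Emit:
carry_out(
  moves=[
    [0, [0.001, -0.003, -0.004], [0, 0, 0]],
    [0, [0.001, -0.003, -0.009], [0, 0, 0]],
    [0, [0.001, -0.003, -0.014], [0, 0, 0]],
    [0, [0.001, -0.003, -0.019], [0, 0, 0]],
    [0, [0.001, -0.003, -0.024], [0, 0, 0]],
    [0, [0.001, -0.003, -0.029], [0, 0, 0]],
    [0, [0.001, -0.003, -0.034], [0, 0, 0]],
    [0, [0.001, -0.003, -0.036], [0, 0, 0]],
  ],
)

```text
time_s: 7.07
tcp_pos: [0.6129, 0.1266, 0.1845]
orientation: [-2.008, -2.412, -0.003]
wrist_force: [-0.1, -0.0, -1.5]
gripper_width: 0.162
```

```bash
python3 st.py
```

```text
t 7.07 tcp [612.9 126.6 184.5] yang 10.45 zaxis [-9.0e-04  3.5e-03 -1.0e+00] F [-0.13 -0.02 -1.47] T [-0.029 -0.081 -0.093] w 14.1
```

Emit:
carry_out(
  moves=[
    [0, [0, 0, -0.005], [0, 0, 0]],
    [0, [0, 0, -0.01], [0, 0, 0]],
    [0, [0, 0, -0.015], [0, 0, 0]],
    [0, [0, 0, -0.02], [0, 0, 0]],
    [0, [0, 0, -0.025], [0, 0, 0]],
    [0, [0, 0, -0.03], [0, 0, 0]],
    [0, [0, 0, -0.034], [0, 0, 0]],
    [0, [0, 0, -0.036], [0, 0, 0]],
  ],
)

```text
time_s: 7.73
tcp_pos: [0.6128, 0.1266, 0.1661]
orientation: [-2.008, -2.412, -0.003]
wrist_force: [0.3, 0.6, -0.4]
gripper_width: 0.166
```

```bash
python3 st.py
```

```text
t 7.73 tcp [612.8 126.6 166.1] yang 10.45 zaxis [-0.0012  0.0034 -1.    ] F [ 0.3   0.6  -0.45] T [ 0.012 -0.133 -0.005] w 14.4
```

Emit:
carry_out(
  moves=[
    [0, [0, 0, -0.002], [0, 0, 0]],
    [0, [0, 0, -0.004], [0, 0, 0]],
    [0, [0, 0, -0.006], [0, 0, 0]],
    [0, [0, 0, -0.008], [0, 0, 0]],
    [0, [0, 0, -0.009], [0, 0, 0]],
    [0, [0, 0, -0.01], [0, 0, 0]],
    [0, [0, 0, -0.011], [0, 0, 0]],
    [0, [0, 0, -0.012], [0, 0, 0]],
  ],
)

```text
time_s: 8.4
tcp_pos: [0.6129, 0.1266, 0.1601]
orientation: [-2.008, -2.412, -0.003]
wrist_force: [0.2, 0.4, -0.7]
gripper_width: 0.155
```

```bash
python3 st.py
```

```text
t 8.4 tcp [612.9 126.6 160.1] yang 10.45 zaxis [-0.0011  0.0034 -1.    ] F [ 0.22  0.44 -0.65] T [-0.027 -0.118 -0.038] w 13.4
```

Emit:
carry_out(
  moves=[
    [0, [0, 0, -0.001], [0, 0, 0]],
    [0, [0, 0, -0.002], [0, 0, 0]],
    [0, [0, 0, -0.003], [0, 0, 0]],
    [0, [0, 0, -0.004], [0, 0, 0]],
    [0, [0, 0, -0.005], [0, 0, 0]],
    [0, [0, 0, -0.006], [0, 0, 0]],
    [0, [0, 0, -0.007], [0, 0, 0]],
    [0, [0, 0, -0.008], [0, 0, 0]],
  ],
)

```text
time_s: 9.07
tcp_pos: [0.6129, 0.1266, 0.1561]
orientation: [-2.008, -2.412, -0.003]
wrist_force: [0.7, -0.5, -0.3]
gripper_width: 0.155
```

```bash
python3 st.py
```

```text
t 9.07 tcp [612.9 126.6 156.1] yang 10.44 zaxis [-0.0012  0.0034 -1.    ] F [ 0.7  -0.54 -0.27] T [ 0.003 -0.074  0.014] w 13.5
```

Emit:
carry_out(
  moves=[
    [0, [0, 0, -0.005], [0, 0, 0]],
    [0, [0, 0, -0.012], [0, 0, 0]],
    [0, [0, 0, -0.019], [0, 0, 0]],
    [0, [0, 0, -0.026], [0, 0, 0]],
    [0, [0, 0, -0.033], [0, 0, 0]],
    [0, [0, 0, -0.04], [0, 0, 0]],
    [0, [0, 0, -0.046], [0, 0, 0]],
    [0, [0, 0, -0.049], [0, 0, 0]],
  ],
)

```text
time_s: 9.73
tcp_pos: [0.6126, 0.1265, 0.131]
orientation: [-2.008, -2.412, -0.002]
wrist_force: [0.3, -0.4, -1.3]
gripper_width: 0.158
```

```bash
python3 st.py
```

```text
t 9.73 tcp [612.6 126.5 131. ] yang 10.45 zaxis [-0.0018  0.0033 -1.    ] F [ 0.32 -0.4  -1.33] T [-0.044 -0.121 -0.019] w 13.8
```

Depth is about 65.5 mm with no resistance. I'll feel for the floor, 1 mm per row or less.

Emit:
carry_out(
  moves=[
    [0, [0, 0, -0.002], [0, 0, 0]],
    [0, [0, 0, -0.004], [0, 0, 0]],
    [0, [0, 0, -0.006], [0, 0, 0]],
    [0, [0, 0, -0.007], [0, 0, 0]],
    [0, [0, 0, -0.008], [0, 0, 0]],
    [0, [0, 0, -0.009], [0, 0, 0]],
    [0, [0, 0, -0.01], [0, 0, 0]],
    [0, [0, 0, -0.01], [0, 0, 0]],
  ],
)

```text
time_s: 10.4
tcp_pos: [0.6128, 0.1265, 0.1264]
orientation: [-2.008, -2.412, -0.003]
wrist_force: [-0.6, 0.3, 2.9]
gripper_width: 0.157
```

```bash
python3 st.py
```

```text
t 10.4 tcp [612.8 126.5 126.4] yang 10.45 zaxis [-0.0013  0.0032 -1.    ] F [-0.64  0.34  2.87] T [-0.07   0.221  0.022] w 13.7
```

Emit:
carry_out(
  moves=[
    [0, [0, 0, 0.01], [0, 0, 0]],
    [0, [0, 0, 0.03], [0, 0, 0]],
    [0, [0, 0, 0.06], [0, 0, 0]],
    [0, [0, 0, 0.09], [0, 0, 0]],
    [0, [0, 0, 0.13], [0, 0, 0]],
    [0, [0, 0, 0.17], [0, 0, 0]],
    [0, [0, 0, 0.2], [0, 0, 0]],
    [0, [0, 0, 0.21], [0, 0, 0]],
  ],
)

```text
time_s: 11.07
tcp_pos: [0.6138, 0.1272, 0.2349]
orientation: [-2.009, -2.414, -0.008]
wrist_force: [0.2, -0.7, -0.7]
gripper_width: 0.16
```

```bash
python3 st.py
```

```text
t 11.07 tcp [613.8 127.2 234.9] yang 10.45 zaxis [ 0.0027  0.0041 -1.    ] F [ 0.21 -0.72 -0.71] T [ 0.031 -0.146 -0.014] w 13.9
```

Emit:
carry_out(
  moves=[
    [0, [-0.03, 0.05, 0], [0, 0, -0.01]],
    [0, [-0.08, 0.12, 0], [0, 0, -0.025]],
    [0, [-0.13, 0.2, 0], [0, 0, -0.04]],
    [0, [-0.18, 0.28, 0], [0, 0, -0.055]],
    [0, [-0.23, 0.36, 0], [0, 0, -0.07]],
    [0, [-0.265, 0.415, 0], [0, 0, -0.08]],
    [0, [-0.28, 0.437, 0], [0, 0, -0.08]],
    [0, [-0.28, 0.437, 0], [0, 0, -0.08]],
  ],
)

```text
time_s: 11.73
tcp_pos: [0.4687, 0.3515, 0.2354]
orientation: [-2.285, -2.152, -0.009]
wrist_force: [-0.3, -1.2, -0.5]
gripper_width: 0.158
```

```bash
python3 - <<'E'
from h import *
env.snapshot('top')
exec(open('st.py').read())
p,d=env.snapshot('scene'); cv2.imwrite('pics/scene5.png',cv2.resize(p[230:350,380:500],None,fx=5,fy=5,interpolation=cv2.INTER_CUBIC))
E
```

```text
t 11.78 tcp [471.1 348.6 235.1] yang -3.59 zaxis [ 0.0031  0.004  -1.    ] F [ 0.46 -1.24 -1.66] T [-0.014 -0.091  0.025] w 13.8
```

View pics/scene5.png

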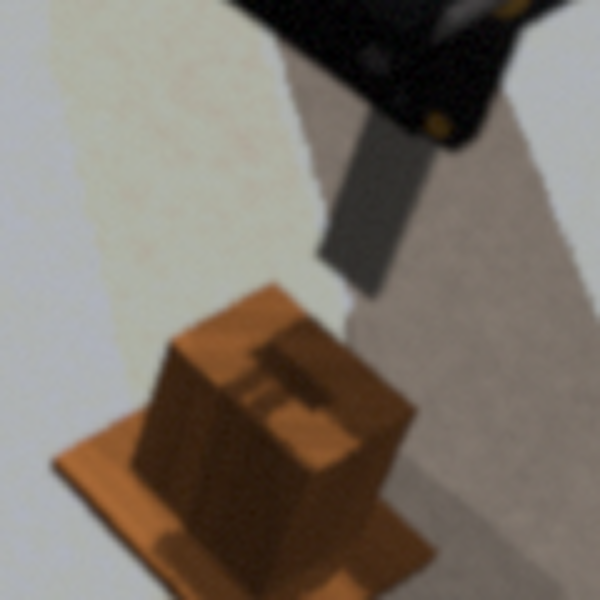

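Emit:
carry_out(
  moves=[
    [0, [0.006, -0.006, -0.01], [0, 0, 0]],
    [0, [0.006, -0.006, -0.03], [0, 0, 0]],
    [0, [0.006, -0.006, -0.05], [0, 0, 0]],
    [0, [0.006, -0.006, -0.06], [0, 0, 0]],
    [0, [0.006, -0.006, -0.066], [0, 0, 0]],
    [0, [0.006, -0.006, -0.068], [0, 0, 0]],
    [0, [0.006, -0.006, -0.068], [0, 0, 0]],
    [0, [0.006, -0.006, -0.068], [0, 0, 0]],
  ],
)

```text
time_s: 12.5
tcp_pos: [0.4761, 0.3435, 0.2011]
orientation: [2.294, 2.147, 0.008]
wrist_force: [0.6, 0.4, -0.8]
gripper_width: 0.157
```

```bash
python3 - <<'E'
from h import *
exec(open('st.py').read())
p,d=env.snapshot('scene'); cv2.imwrite('pics/scene6.png',cv2.resize(p[260:350,390:480],None,fx=6.6,fy=6.6,interpolation=cv2.INTER_CUBIC))
f=lambda p:(p-np.array([390,260])+.5)*6.6-.5
tc=s['tcp_pos'].copy();tc[2]-=.0995
print('tip pred',f(proj('scene',tc)))
a=np.radians(-6);c,s_=np.cos(a),np.sin(a)
for dx,dy in((0,0),(-5.5,-14.5),(-5.5,14.5),(5.5,-14.5),(5.5,14.5),(-25,-32),(-25,32),(25,-32),(25,32)):
    print(dx,dy,f(proj('scene',(.4742+(c*dx-s_*dy)/1000,.3468+(s_*dx+c*dy)/1000,.084))))
E
```

```text
t 12.5 tcp [476.1 343.5 201.1] yang -3.79 zaxis [ 0.0038  0.0033 -1.    ] F [ 0.59  0.38 -0.8 ] T [-0.022 -0.076 -0.007] w 13.7
tip pred [314.18894935 255.14662051]
0 0 [313.23704083 303.15250924]
-5.5 -14.5 [285.94179056 255.41893135]
-5.5 14.5 [372.47782144 334.07659558]
5.5 -14.5 [255.28667246 272.90202678]
5.5 14.5 [341.47068919 352.5271455 ]
-25 -32 [289.09884377 180.45367592]
-25 32 [481.51760729 350.47510186]
25 -32 [150.71758596 257.45001302]
25 32 [339.60666229 437.19407751]
```

View pics/scene6.png

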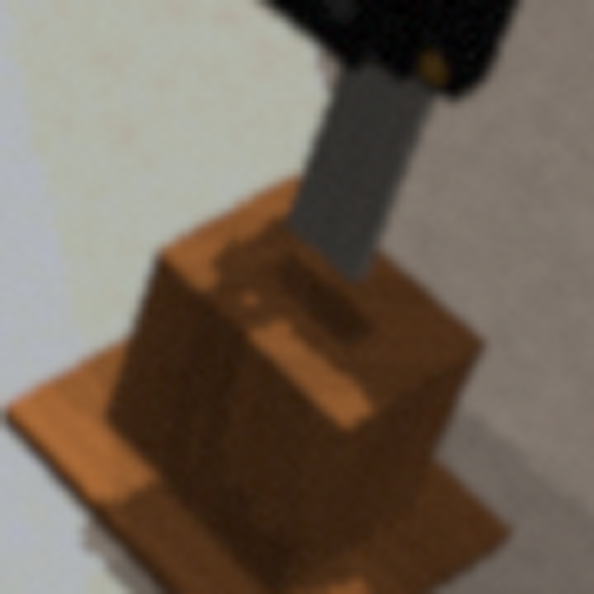

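Emit:
carry_out(
  moves=[
    [0, [-0.004, 0.004, -0.005], [0, 0, 0]],
    [0, [-0.004, 0.004, -0.01], [0, 0, 0]],
    [0, [-0.004, 0.004, -0.015], [0, 0, 0]],
    [0, [-0.004, 0.004, -0.016], [0, 0, 0]],
    [0, [-0.004, 0.004, -0.016], [0, 0, 0]],
    [0, [-0.004, 0.004, -0.016], [0, 0, 0]],
    [0, [-0.004, 0.004, -0.016], [0, 0, 0]],
    [0, [-0.004, 0.004, -0.016], [0, 0, 0]],
  ],
)

```text
time_s: 13.22
tcp_pos: [0.4741, 0.3456, 0.1933]
orientation: [2.293, 2.147, 0.008]
wrist_force: [0.7, -0.1, -0.7]
gripper_width: 0.156
```

```bash
python3 - <<'E'
from h import *
exec(open('st.py').read())
p,d=env.snapshot('scene'); im=p[280:330,400:460].astype(float)*2; cv2.imwrite('pics/scene7.png',cv2.resize(np.clip(im,0,255).astype(np.uint8),None,fx=12,fy=12,interpolation=cv2.INTER_CUBIC))
E
```

```text
t 13.22 tcp [474.1 345.6 193.3] yang -3.79 zaxis [ 0.0041  0.0034 -1.    ] F [ 0.67 -0.12 -0.72] T [-0.086 -0.054 -0.053] w 13.6
```

View pics/scene7.png

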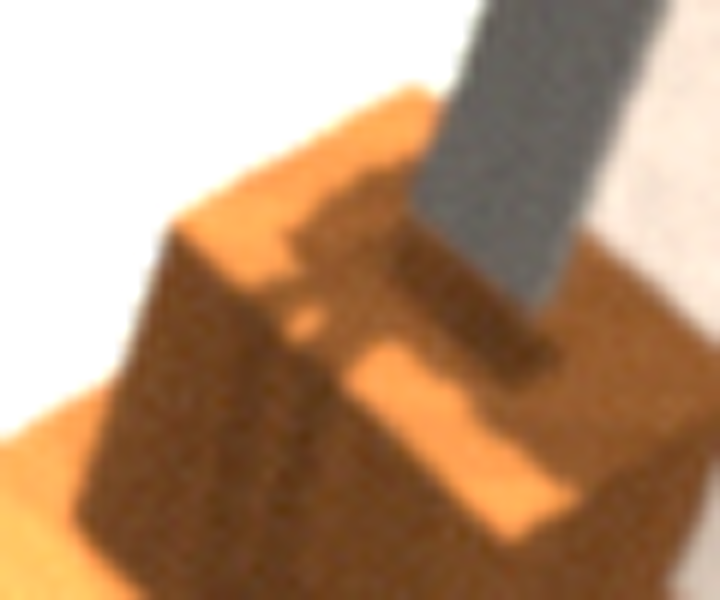

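Emit:
carry_out(
  moves=[
    [0, [0, 0, -0.008], [0, 0, 0]],
    [0, [0, 0, -0.016], [0, 0, 0]],
    [0, [0, 0, -0.024], [0, 0, 0]],
    [0, [0, 0, -0.034], [0, 0, 0]],
    [0, [0, 0, -0.046], [0, 0, 0]],
    [0, [0, 0, -0.06], [0, 0, 0]],
    [0, [0, 0, -0.074], [0, 0, 0]],
    [0, [0, 0, -0.08], [0, 0, 0]],
  ],
)

```text
time_s: 13.93
tcp_pos: [0.4737, 0.3452, 0.1519]
orientation: [2.294, 2.147, 0.006]
wrist_force: [0.7, -0.3, -1.0]
gripper_width: 0.159
```

```bash
python3 st.py
```

```text
t 13.93 tcp [473.7 345.2 151.9] yang -3.79 zaxis [ 0.0028  0.0026 -1.    ] F [ 0.67 -0.28 -1.04] T [-0.021 -0.069  0.027] w 13.9
```

Emit:
carry_out(
  moves=[
    [0, [0, 0, -0.014], [0, 0, 0]],
    [0, [0, 0, -0.028], [0, 0, 0]],
    [0, [0, 0, -0.044], [0, 0, 0]],
    [0, [0, 0, -0.06], [0, 0, 0]],
    [0, [0, 0, -0.074], [0, 0, 0]],
    [0, [0, 0, -0.082], [0, 0, 0]],
    [0, [0, 0, -0.087], [0, 0, 0]],
    [0, [0, 0, -0.087], [0, 0, 0]],
  ],
)

```text
time_s: 14.6
tcp_pos: [0.4736, 0.3452, 0.108]
orientation: [-2.294, -2.147, -0.005]
wrist_force: [-0.1, 0.6, 0.1]
gripper_width: 0.164
```

```bash
python3 st.py
```

```text
t 14.6 tcp [473.6 345.2 108. ] yang -3.79 zaxis [ 0.0024  0.0024 -1.    ] F [-0.14  0.64  0.11] T [-0.012 -0.067  0.052] w 14.3
```

Emit:
carry_out(
  moves=[
    [0.6, [0, 0, 0], [0, 0, 0]],
    [0.6, [0, 0, 0], [0, 0, 0]],
    [0.6, [0, 0, 0], [0, 0, 0]],
    [0.6, [0, 0, 0], [0, 0, 0]],
    [0.6, [0, 0, 0], [0, 0, 0]],
    [0.6, [0, 0, 0], [0, 0, 0]],
    [0.6, [0, 0, 0], [0, 0, 0]],
    [0.6, [0, 0, 0.01], [0, 0, 0]],
  ],
)

```text
time_s: 15.27
tcp_pos: [0.4732, 0.3448, 0.1124]
orientation: [-2.293, -2.147, -0.003]
wrist_force: [-0.1, 0.5, -0.8]
gripper_width: 0.586
```

```bash
python3 st.py
```

```text
t 15.27 tcp [473.2 344.8 112.4] yang -3.78 zaxis [ 0.0013  0.0017 -1.    ] F [-0.14  0.51 -0.77] T [ 0.03  -0.055 -0.039] w 51.0
```

Emit:
carry_out(
  moves=[
    [0.6, [0, 0, 0.04], [0, 0, 0]],
    [0.6, [0, 0, 0.1], [0, 0, 0]],
    [0.6, [0, 0, 0.17], [0, 0, 0]],
    [0.6, [0.01, -0.03, 0.2], [0, 0, 0.01]],
    [0.6, [0.03, -0.1, 0.2], [0, 0, 0.025]],
    [0.6, [0.05, -0.18, 0.2], [0, 0, 0.04]],
    [0.6, [0.08, -0.26, 0.2], [0, 0, 0.06]],
    [0.6, [0.1, -0.34, 0.2], [0, 0, 0.079]],
  ],
)

```text
time_s: 15.93
tcp_pos: [0.5237, 0.1738, 0.2131]
orientation: [2.006, 2.418, 0.004]
wrist_force: [0.6, -0.5, 0.4]
gripper_width: 0.601
```

```bash
python3 - <<'E'
from h import *
exec(open('st.py').read())
p,d=env.snapshot('scene'); cv2.imwrite('pics/scene8.png',cv2.resize(p[170:370,200:480],None,fx=2.8,fy=2.8,interpolation=cv2.INTER_CUBIC))
E
```

```text
t 15.93 tcp [523.7 173.8 213.1] yang 10.65 zaxis [ 0.002  0.002 -1.   ] F [ 0.57 -0.47  0.41] T [-0.036 -0.128  0.016] w 52.3
```

View pics/scene8.png

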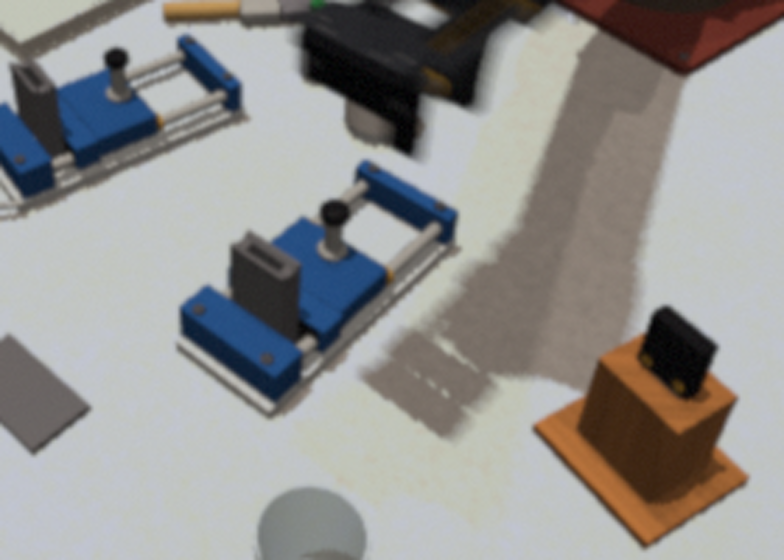

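The gauge stands upright and seated in its stand, with the handle at zoomed (680,350). The pocket and vise are undisturbed. Next, the post.

Emit:
carry_out(
  moves=[
    [0.6, [0.015, -0.06, 0], [0, 0, 0]],
    [0.6, [0.03, -0.105, -0.02], [0, 0, 0]],
    [0.6, [0.03, -0.114, -0.06], [0, 0, 0]],
    [0.6, [0.03, -0.114, -0.1], [0, 0, 0]],
    [0.6, [0.03, -0.114, -0.14], [0, 0, 0]],
    [0.6, [0.03, -0.114, -0.16], [0, 0, 0]],
    [0.6, [0.03, -0.114, -0.16], [0, 0, 0]],
    [0.6, [0.03, -0.114, -0.16], [0, 0, 0]],
  ],
)

```text
time_s: 16.65
tcp_pos: [0.5417, 0.1069, 0.1327]
orientation: [2.009, 2.412, -0.002]
wrist_force: [-0.5, 0.7, 1.2]
gripper_width: 0.598
```

```bash
python3 st.py
```

```text
t 16.65 tcp [541.7 106.9 132.7] yang 10.44 zaxis [ 0.0012 -0.0025 -1.    ] F [-0.45  0.74  1.23] T [ 0.055 -0.169 -0.023] w 52.0
```

Emit:
carry_out(
  moves=[
    [0.6, [-0.006, 0.02, 0], [0, 0, 0]],
    [0.6, [-0.006, 0.02, -0.01], [0, 0, 0]],
    [0.6, [-0.006, 0.02, -0.03], [0, 0, 0]],
    [0.6, [-0.006, 0.02, -0.05], [0, 0, 0]],
    [0.6, [-0.006, 0.02, -0.07], [0, 0, 0]],
    [0.6, [-0.006, 0.02, -0.09], [0, 0, 0]],
    [0.6, [-0.006, 0.02, -0.103], [0, 0, 0]],
    [0.6, [-0.006, 0.02, -0.106], [0, 0, 0]],
  ],
)

```text
time_s: 17.32
tcp_pos: [0.5378, 0.1165, 0.0779]
orientation: [2.01, 2.414, -0.005]
wrist_force: [-0.6, -0.5, 0.7]
gripper_width: 0.597
```

```bash
python3 st.py
```

```text
t 17.32 tcp [537.8 116.5  77.9] yang 10.43 zaxis [-0.0013 -0.0027 -1.    ] F [-0.63 -0.49  0.71] T [-0.037 -0.091 -0.009] w 51.9
```

Close on the knob gently.

Emit:
carry_out(
  moves=[
    [0.15, [0.001, 0, 0.002], [0, 0, 0]],
    [0.15, [0.001, 0, 0.002], [0, 0, 0]],
    [0.15, [0.001, 0, 0.002], [0, 0, 0]],
    [0.15, [0.001, 0, 0.002], [0, 0, 0]],
    [0.15, [0.001, 0, 0.002], [0, 0, 0]],
    [0.15, [0.001, 0, 0.002], [0, 0, 0]],
    [0.15, [0.001, 0, 0.002], [0, 0, 0]],
    [0.15, [0.001, 0, 0.002], [0, 0, 0]],
  ],
  squeeze=15,
)

```text
time_s: 17.98
tcp_pos: [0.5387, 0.1166, 0.0792]
orientation: [2.009, 2.413, -0.003]
wrist_force: [1.9, -0.3, 0.7]
gripper_width: 0.237
```

```bash
python3 st.py
```

```text
t 17.98 tcp [538.7 116.6  79.2] yang 10.44 zaxis [-3.0e-04 -2.6e-03 -1.0e+00] F [ 1.89 -0.29  0.73] T [ 0.046 -0.507 -0.025] w 20.6
```

Emit:
carry_out(
  moves=[
    [0.15, [-0.006, -0.001, 0], [0, 0, 0]],
    [0.15, [-0.014, -0.003, 0], [0, 0, 0]],
    [0.15, [-0.024, -0.004, 0], [0, 0, 0]],
    [0.15, [-0.034, -0.006, 0], [0, 0, 0]],
    [0.15, [-0.044, -0.008, 0], [0, 0, 0]],
    [0.15, [-0.054, -0.01, 0], [0, 0, 0]],
    [0.15, [-0.061, -0.011, 0], [0, 0, 0]],
    [0.15, [-0.063, -0.012, 0], [0, 0, 0]],
  ],
)

```text
time_s: 18.65
tcp_pos: [0.5073, 0.1107, 0.0793]
orientation: [2.009, 2.413, -0.002]
wrist_force: [4.3, 2.8, -4.7]
gripper_width: 0.235
```

```bash
python3 st.py
```

```text
t 18.65 tcp [507.3 110.7  79.3] yang 10.44 zaxis [ 8.0e-04 -2.2e-03 -1.0e+00] F [ 4.28  2.77 -4.7 ] T [ 0.511 -1.091 -0.011] w 20.5
```

Emit:
carry_out(
  moves=[
    [0.5, [0, 0, 0], [0, 0, 0]],
    [0.5, [0, 0, 0], [0, 0, 0]],
    [0.5, [0, 0, 0], [0, 0, 0]],
    [0.5, [0, 0, 0], [0, 0, 0]],
    [0.5, [0, 0, 0.01], [0, 0, 0]],
    [0.5, [0, 0, 0.04], [0, 0, 0]],
    [0.5, [0, 0, 0.09], [0, 0, 0]],
    [0.5, [0, 0, 0.15], [0, 0, 0]],
  ],
)

```text
time_s: 19.32
tcp_pos: [0.5061, 0.1106, 0.1542]
orientation: [-2.009, -2.414, 0.005]
wrist_force: [1.3, -0.7, 0.5]
gripper_width: 0.497
```

```bash
python3 - <<'E'
from h import *
exec(open('st.py').read())
p,d=env.snapshot('scene'); cv2.imwrite('pics/scene9.png',cv2.resize(p[190:310,240:400],None,fx=5,fy=5,interpolation=cv2.INTER_CUBIC))
f=lambda p:(p-np.array([240,190])+.5)*5-.5
a=np.radians(10.45);c,s_=np.cos(a),np.sin(a)
for dx,dy in((-9.75,-23),(-9.75,23),(9.75,-23),(9.75,23)):
    print(dx,dy,f(proj('scene',(.6122+(c*dx-s_*dy)/1000,.1302+(s_*dx+c*dy)/1000,.097))))
E
```

```text
t 19.32 tcp [506.1 110.6 154.2] yang 10.46 zaxis [-0.0024 -0.002  -1.    ] F [ 1.31 -0.74  0.54] T [-0.017 -0.154  0.021] w 43.3
-9.75 -23 [243.49890801 315.25410114]
-9.75 23 [336.33157005 375.77378104]
9.75 -23 [208.54306216 342.82916165]
9.75 23 [301.54596814 405.12970165]
```

View pics/scene9.png

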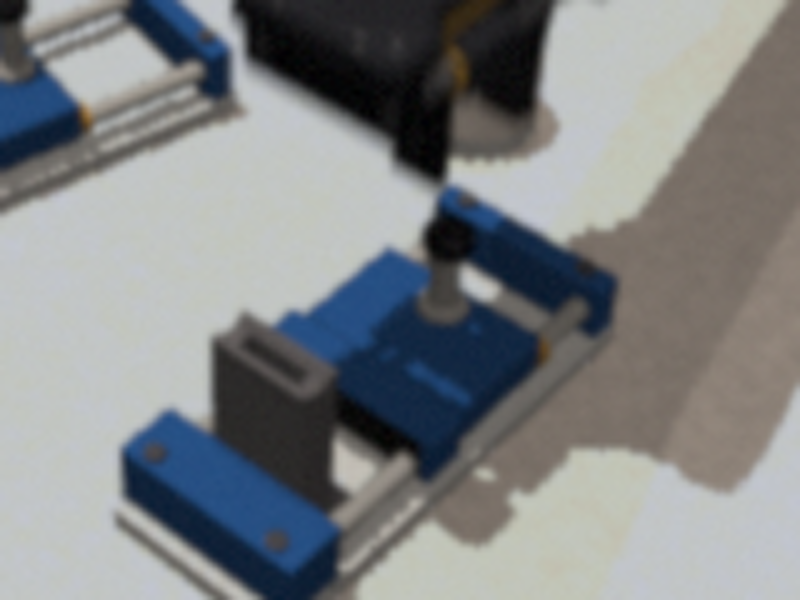

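Emit:
carry_out(
  moves=[
    [0.6, [0, 0, 0.03], [0, 0, 0]],
    [0.6, [0.03, 0.005, 0.04], [0, 0, 0]],
    [0.6, [0.08, 0.015, 0.04], [0, 0, 0]],
    [0.6, [0.13, 0.024, 0.04], [0, 0, 0]],
    [0.6, [0.18, 0.033, 0.04], [0, 0, 0]],
    [0.6, [0.205, 0.038, 0.04], [0, 0, 0]],
    [0.6, [0.212, 0.039, 0.03], [0, 0, 0]],
    [0.6, [0.212, 0.039, 0.0], [0, 0, 0]],
  ],
)

```text
time_s: 20.03
tcp_pos: [0.6167, 0.1323, 0.1621]
orientation: [2.005, 2.41, 0.009]
wrist_force: [0.2, 0.3, 0.2]
gripper_width: 0.598
```

```bash
python3 st.py
```

```text
t 20.03 tcp [616.7 132.3 162.1] yang 10.49 zaxis [ 8.5e-03  2.0e-04 -1.0e+00] F [0.17 0.25 0.2 ] T [ 0.003 -0.1   -0.029] w 52.1
```

Emit:
carry_out(
  moves=[
    [0.6, [-0.009, -0.004, 0], [0, 0, 0]],
    [0.6, [-0.009, -0.004, -0.01], [0, 0, 0]],
    [0.6, [-0.009, -0.004, -0.04], [0, 0, 0]],
    [0.6, [-0.009, -0.004, -0.07], [0, 0, 0]],
    [0.6, [-0.009, -0.004, -0.1], [0, 0, 0]],
    [0.6, [-0.009, -0.004, -0.13], [0, 0, 0]],
    [0.6, [-0.009, -0.004, -0.155], [0, 0, 0]],
    [0.6, [-0.009, -0.004, -0.166], [0, 0, 0]],
  ],
)

```text
time_s: 20.7
tcp_pos: [0.6113, 0.1297, 0.0778]
orientation: [2.006, 2.411, 0.007]
wrist_force: [-1.3, 0.1, 0.4]
gripper_width: 0.597
```

```bash
python3 st.py
```

```text
t 20.7 tcp [611.3 129.7  77.8] yang 10.48 zaxis [ 7.1e-03 -4.0e-04 -1.0e+00] F [-1.32  0.09  0.39] T [-0.093 -0.048  0.029] w 52.0
```

Emit:
carry_out(
  moves=[
    [0, [0.002, 0.001, 0], [0, 0.002, 0]],
    [0, [0.002, 0.001, 0], [0, 0.002, 0]],
    [0, [0.002, 0.001, 0], [0, 0.002, 0]],
    [0, [0.002, 0.001, 0], [0, 0.002, 0]],
    [0, [0.002, 0.001, 0], [0, 0.002, 0]],
    [0, [0.002, 0.001, 0], [0, 0.002, 0]],
    [0, [0.002, 0.001, 0], [0, 0.002, 0]],
    [0, [0.002, 0.001, 0], [0, 0.002, 0]],
  ],
  squeeze=25,
)

```text
time_s: 21.37
tcp_pos: [0.6125, 0.1304, 0.0783]
orientation: [2.008, 2.414, 0.001]
wrist_force: [-0.6, -0.6, 3.3]
gripper_width: 0.221
```

```bash
python3 st.py
```

```text
t 21.37 tcp [612.5 130.4  78.3] yang 10.49 zaxis [ 1.4e-03 -4.0e-04 -1.0e+00] F [-0.62 -0.58  3.26] T [-0.122  0.083 -0.   ] w 19.3
```

Emit:
carry_out(
  moves=[
    [0, [0, 0, 0.01], [0, 0, 0]],
    [0, [0, 0, 0.03], [0, 0, 0]],
    [0, [0, 0, 0.06], [0, 0, 0]],
    [0, [0, 0, 0.1], [0, 0, 0]],
    [0, [0, 0, 0.14], [0, 0, 0]],
    [0, [0, 0, 0.18], [0, 0, 0]],
    [0, [0, 0, 0.215], [0, 0, 0]],
    [0, [0, 0, 0.24], [0, 0, 0]],
  ],
)

```text
time_s: 22.03
tcp_pos: [0.6131, 0.1308, 0.2017]
orientation: [2.007, 2.413, 0.004]
wrist_force: [1.0, 0.1, -2.6]
gripper_width: 0.225
```

```bash
python3 - <<'E'
from h import *
exec(open('st.py').read())
p,d=env.snapshot('scene'); cv2.imwrite('pics/scene10.png',cv2.resize(p[110:350,180:500],None,fx=2.4,fy=2.4,interpolation=cv2.INTER_CUBIC))
E
```

```text
t 22.03 tcp [613.1 130.8 201.7] yang 10.5 zaxis [ 4.3e-03  1.0e-04 -1.0e+00] F [ 1.    0.11 -2.55] T [-0.048 -0.124 -0.017] w 19.5
```

View pics/scene10.png

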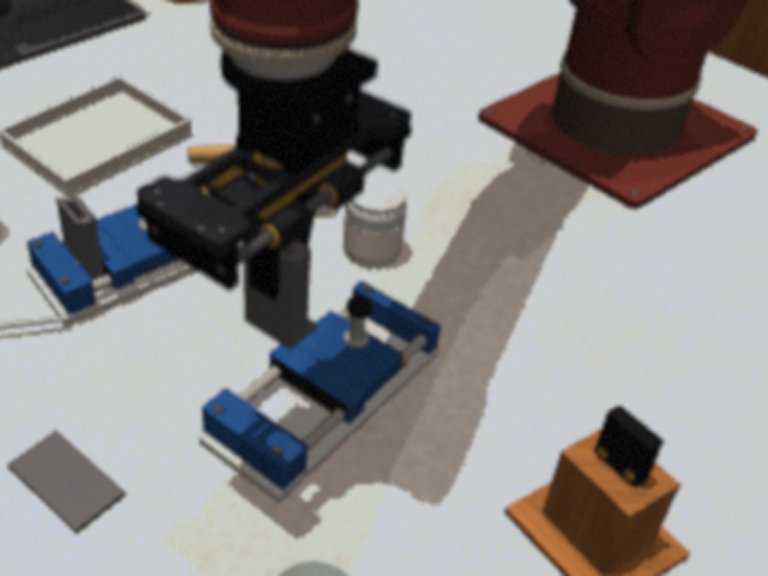

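Emit:
carry_out(
  moves=[
    [0, [-0.01, -0.04, 0], [0, 0, 0]],
    [0, [-0.025, -0.11, 0], [0, 0, 0]],
    [0, [-0.04, -0.18, 0], [0, 0, -0.005]],
    [0, [-0.06, -0.25, 0], [0, 0, -0.01]],
    [0, [-0.075, -0.32, 0], [0, 0, -0.015]],
    [0, [-0.09, -0.39, 0], [0, 0, -0.02]],
    [0, [-0.105, -0.46, 0], [0, 0, -0.025]],
    [0, [-0.12, -0.53, 0], [0, 0, -0.025]],
  ],
)

```text
time_s: 22.75
tcp_pos: [0.553, -0.1355, 0.2036]
orientation: [2.1, 2.33, 0.007]
wrist_force: [1.3, 0.0, -1.4]
gripper_width: 0.222
```

```bash
python3 st.py
```

```text
t 22.75 tcp [ 553.  -135.5  203.6] yang 5.94 zaxis [ 6.7e-03 -2.0e-04 -1.0e+00] F [ 1.26  0.05 -1.38] T [-0.015 -0.165  0.014] w 19.3
```

Emit:
carry_out(
  moves=[
    [0, [-0.016, -0.07, 0], [0, 0, 0]],
    [0, [-0.032, -0.14, 0], [0, 0, 0]],
    [0, [-0.05, -0.21, 0], [0, 0, 0]],
    [0, [-0.065, -0.28, 0], [0, 0, 0]],
    [0, [-0.08, -0.345, 0], [0, 0, 0]],
    [0, [-0.092, -0.395, 0], [0, 0, 0]],
    [0, [-0.1, -0.42, 0], [0, 0, 0]],
    [0, [-0.1, -0.429, 0], [0, 0, 0]],
  ],
)

```text
time_s: 23.42
tcp_pos: [0.5014, -0.3526, 0.2031]
orientation: [2.105, 2.326, 0.006]
wrist_force: [0.4, 0.0, -1.3]
gripper_width: 0.22
```

```bash
python3 st.py
```

```text
t 23.42 tcp [ 501.4 -352.6  203.1] yang 5.72 zaxis [ 5.6e-03 -3.0e-04 -1.0e+00] F [ 0.44  0.02 -1.33] T [-0.041 -0.095  0.016] w 19.2
```

Emit:
carry_out(
  moves=[
    [0, [0, 0, -0.02], [0, 0.002, 0]],
    [0, [0, 0, -0.06], [0, 0.002, 0]],
    [0, [0, 0, -0.1], [0, 0.002, 0]],
    [0, [0, 0, -0.14], [0, 0.002, 0]],
    [0, [0, 0, -0.18], [0, 0.002, 0]],
    [0, [0, 0, -0.21], [0, 0.002, 0]],
    [0, [0, 0, -0.23], [0, 0.002, 0]],
    [0, [0, 0, -0.234], [0, 0.002, 0]],
  ],
)

```text
time_s: 24.08
tcp_pos: [0.5012, -0.35, 0.0838]
orientation: [-2.102, -2.329, 0.001]
wrist_force: [-0.2, 0.3, -1.0]
gripper_width: 0.219
```

```bash
python3 - <<'E'
from h import *
exec(open('st.py').read())
p,d=env.snapshot('scene'); cv2.imwrite('pics/scene11.png',cv2.resize(p[80:220,150:330],None,fx=4.2,fy=4.2,interpolation=cv2.INTER_CUBIC))
E
```

```text
t 24.08 tcp [ 501.2 -350.    83.8] yang 5.87 zaxis [-0.0031  0.0024 -1.    ] F [-0.22  0.33 -0.99] T [ 0.06  -0.052 -0.023] w 19.0
```

View pics/scene11.png

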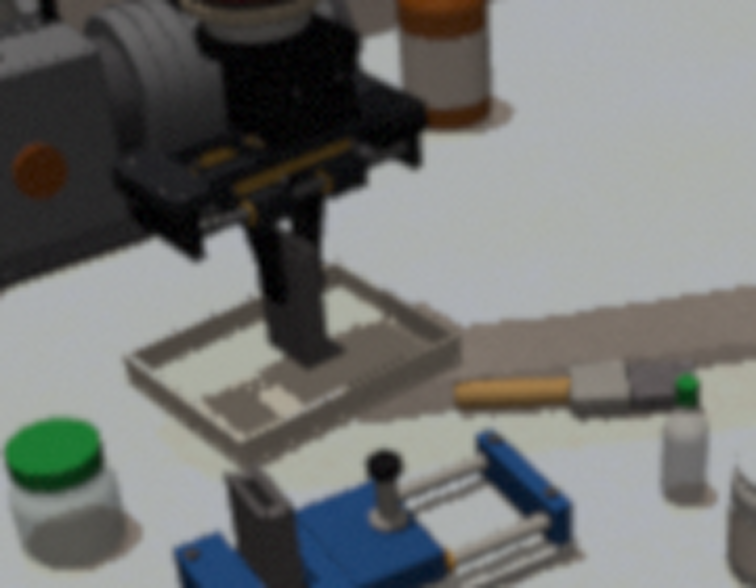

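The pocket hangs over the middle of the tray, its foot near zoomed (300,350) and about 13 mm above the floor. Lower it slowly.

Emit:
carry_out(
  moves=[
    [0, [0, 0, -0.006], [0, 0, 0]],
    [0, [0, 0, -0.012], [0, 0, 0]],
    [0, [0, 0, -0.017], [0, 0, 0]],
    [0, [0, 0, -0.021], [0, 0, 0]],
    [0, [0, 0, -0.024], [0, 0, 0]],
    [0, [0, 0, -0.026], [0, 0, 0]],
    [0, [0, 0, -0.027], [0, 0, 0]],
    [0, [0, 0, -0.027], [0, 0, 0]],
  ],
)

```text
time_s: 24.8
tcp_pos: [0.5014, -0.3507, 0.0712]
orientation: [-2.104, -2.33, 0.001]
wrist_force: [0.8, -0.1, -1.8]
gripper_width: 0.222
```

```bash
python3 st.py
```

```text
t 24.8 tcp [ 501.4 -350.7   71.2] yang 5.83 zaxis [-0.0023  0.0016 -1.    ] F [ 0.81 -0.1  -1.83] T [ 0.01  -0.123  0.009] w 19.3
```

Emit:
carry_out(
  moves=[
    [0, [0, 0, -0.001], [0, 0, 0]],
    [0, [0, 0, -0.002], [0, 0, 0]],
    [0, [0, 0, -0.003], [0, 0, 0]],
    [0, [0, 0, -0.004], [0, 0, 0]],
    [0, [0, 0, -0.004], [0, 0, 0]],
    [0, [0, 0, -0.004], [0, 0, 0]],
    [0, [0, 0, -0.004], [0, 0, 0]],
    [0, [0, 0, -0.004], [0, 0, 0]],
  ],
)

```text
time_s: 25.47
tcp_pos: [0.5016, -0.3508, 0.0703]
orientation: [-2.104, -2.33, 0.001]
wrist_force: [-3.4, 1.9, 8.3]
gripper_width: 0.219
```

```bash
python3 st.py
```

```text
t 25.47 tcp [ 501.6 -350.8   70.3] yang 5.83 zaxis [-0.002  0.001 -1.   ] F [-3.4   1.88  8.34] T [ 0.424  0.74  -0.013] w 19.1
```

Emit:
carry_out(
  moves=[
    [0.22, [0, 0, 0], [0, 0, 0]],
    [0.25, [0, 0, 0], [0, 0, 0]],
    [0.3, [0, 0, 0], [0, 0, 0]],
    [0.4, [0, 0, 0], [0, 0, 0]],
    [0.5, [0, 0, 0], [0, 0, 0]],
    [0.6, [0, 0, 0], [0, 0, 0]],
    [0.6, [0, 0, 0], [0, 0, 0]],
    [0.6, [0, 0, 0], [0, 0, 0]],
  ],
)

```text
time_s: 26.13
tcp_pos: [0.5016, -0.3507, 0.0703]
orientation: [-2.104, -2.33, 0.001]
wrist_force: [-0.5, 0.8, -1.1]
gripper_width: 0.561
```

Emit:
carry_out(
  moves=[
    [0.6, [0, 0, 0.01], [0, 0, 0]],
    [0.6, [0, 0, 0.03], [0, 0, 0]],
    [0.6, [0, 0, 0.06], [0, 0, 0]],
    [0.6, [0, 0, 0.1], [0, 0, 0]],
    [0.6, [0, 0, 0.15], [0, 0, 0]],
    [0.6, [0, 0, 0.21], [0, 0, 0]],
    [0.6, [0, 0, 0.28], [0, 0, 0]],
    [0.6, [0, 0, 0.34], [0, 0, 0]],
  ],
)

```text
time_s: 26.8
tcp_pos: [0.5017, -0.3505, 0.2436]
orientation: [-2.105, -2.331, 0.001]
wrist_force: [0.9, -1.0, 0.1]
gripper_width: 0.605
```

```bash
python3 - <<'E'
from h import *
exec(open('st.py').read())
p,d=env.snapshot('scene'); cv2.imwrite('pics/scene12.png',cv2.resize(p,None,fx=1.4,fy=1.4))
cv2.imwrite('pics/scene12b.png',cv2.resize(p[110:220,150:290],None,fx=5,fy=5,interpolation=cv2.INTER_CUBIC))
E
```

```text
t 26.8 tcp [ 501.7 -350.5  243.6] yang 5.85 zaxis [-7.e-04  1.e-04 -1.e+00] F [ 0.86 -0.98  0.08] T [-0.055 -0.143 -0.042] w 52.6
```

View pics/scene12.png

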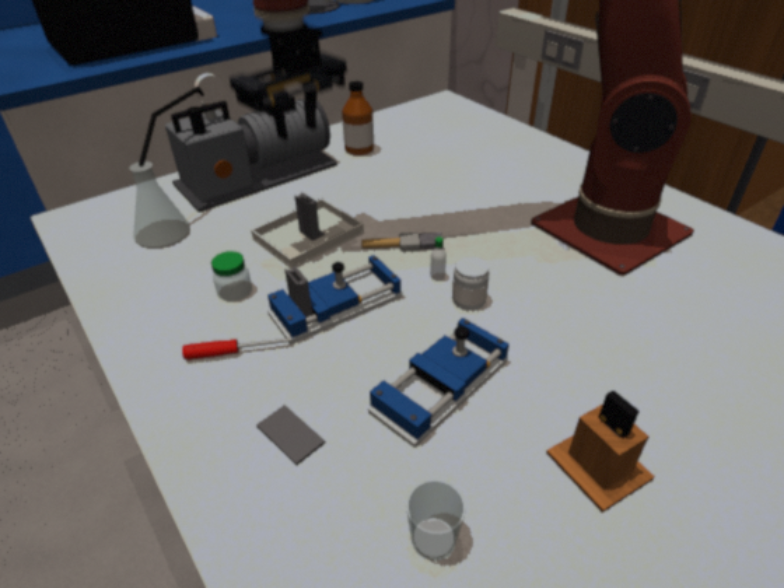

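View pics/scene12b.png

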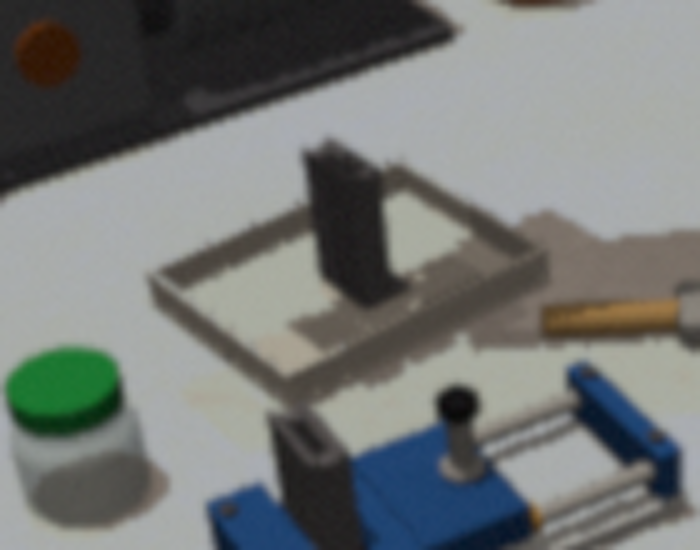

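The pocket stands upright in the tray, with its foot near zoomed (365,290). The gauge is in its stand, the other pocket is still clamped, and the bystanders haven't moved. I'll let the arm come to rest and hand in.

Emit:
carry_out(
  moves=[
    [0.6, [0, 0, 0], [0, 0, 0]],
    [0.6, [0, 0, 0], [0, 0, 0]],
    [0.6, [0, 0, 0], [0, 0, 0]],
    [0.6, [0, 0, 0], [0, 0, 0]],
    [0.6, [0, 0, 0], [0, 0, 0]],
    [0.6, [0, 0, 0], [0, 0, 0]],
    [0.6, [0, 0, 0], [0, 0, 0]],
    [0.6, [0, 0, 0], [0, 0, 0]],
  ],
)

```text
time_s: 27.52
tcp_pos: [0.5037, -0.3515, 0.2495]
orientation: [2.101, 2.327, 0.001]
wrist_force: [0.3, -0.4, -0.1]
gripper_width: 0.602
```

```bash
python3 - <<'E'
from h import *
exec(open('st.py').read())
print(env.sign_off())
E
```

```text
t 27.52 tcp [ 503.7 -351.5  249.5] yang 5.85 zaxis [ 0.0052 -0.0041 -1.    ] F [ 0.29 -0.38 -0.09] T [ 0.029 -0.095 -0.019] w 52.4
the job is handed in; nothing more can be done
None
```

The sound pocket now stands upright in the white tray, and I handed the job in at 27.5 s of the 72 s allowed.

- **Finding the sound pocket:** I slid the blade into the pocket in the vise at about x 0.61, y +0.13. It passed the 35 mm level with no resistance. It met the floor at about 70 mm depth with about 4 N of contact force, so this pocket is sound. I did not probe the other pocket, since only one is blocked.
- **After that:** I put the gauge back in its stand and slid that vise's jaw open by about 32 mm. I then lifted the pocket out and set it down near the middle of the tray, with about 8 N as it touched the floor.
- **Last checks:** The final picture shows the gauge seated upright, the pocket upright in the tray, the other pocket still clamped, and the other things on the bench where they were. The gripper was clear, with wrist force near zero.

No check failed. The arm lagged and was still settling by 3–10 mm at the end of fast moves, so I corrected its position before each fit.

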